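# Fetch the low grinder from behind the tall canisters

## Robot

A 6-joint arm with a two-finger parallel gripper is mounted at the origin on the work surface. World frame = base frame: x ahead of the robot, y to its left, z up, the work surface at z = 0. Lengths are in m, angles in rad, forces in N, time in s.
With the tool pointing down it reaches from about 0.25 to 0.725 m from the base axis. Payload 9.7 kg.
Tool frame: the origin (TCP) lies at the centre of the arm's flange, where the gripper is bolted on; the fingertips stand 173 mm ahead of it and the grasp point (between the pads) lies 155 mm ahead of it; z points along the fingers, y is the line along which they close (so a half turn about z gives the same grasp; the last joint's range is limited). The gripper opens to 85 mm and grips with 20 to 120 N. Pads are 22 mm wide; open, the fingers measure 114 mm over their backs; the gripper's body (76 mm by 85 mm) begins 54 mm behind the grasp point. The pads swing forward as they close: fully open they stand 13 mm farther back than shut.
Start: joints at [1.325, 0.087, 0.176, 1.66, 0, 1.571], TCP at [0.134, 0.533, 0.405] pointing down, gripper open.
Joint ranges: [-3.13, 3.13], [-0.85, 1.81], [-1.15, 1.24], [-2.2, 2.28], [-1.44, 1.52], [-3.14, 3.14]. Speed limits (rad/s): [2.22, 2.22, 2.57, 3.14, 3.14, 3.14].

## Interface

Orientations are given as a 3x3 rotation matrix whose columns are the frame's x, y, z axes.
In Python, from rig import sensors, eyes, order gives the robot as it stands. The module is installed in compiled form; this text tells all that it offers.
- The arm moves only by the shell command python3 -m crank 'ROWS'. ROWS is JSON, one flat list of numbers, 7 for each row, row after row: the turn, a rotation vector about the tool's x, y, z in degrees, then the shift along the tool's x, y, z in m, then the closure, from 0 (fully open) to 1 (shut). A call has exactly 5 rows; each row shifts and turns the commanded pose from where the row before left it, along the tool's axes as they then stand; what a row does not reach is not made up. A row lasts 1/12 s, in which the tool goes at most 41.7 mm and 7.16 degrees, less where a joint would pass 70% of its speed; a pose out of reach is approached as far as the arm can. A call with a gripper value outside its range is refused whole. The fingers move at their own pace and stop on an object; the grip force is fixed at half the most. Time passes only in rows, so rows that do not move let the fingers close, or fill a call up. It gives the time, the measured TCP pose, the force, the opening and the grip force at its end, in the units of the state.
- sensors.get_obs(): the state, without advancing time (a new reading comes with each control period).
- eyes.capture(name): name is "side" or "top" or "wrist"; returns a dict with "pixels" (400x640x3 uint8, red, green, blue), "vertical_fov" (degrees; the focal length in pixels is half the picture's height over the tangent of half this angle, whatever the lens; pixels are square), "cx", "cy" (the principal point, pixels), "rvec" (rotation vector, rad) and "tvec" (3), from world to camera coordinates, as OpenCV has them; the wrist camera has in their place "mount" (4x4, takes a point from camera to tool coordinates, whose origin is the TCP and whose axes are the flange's). Camera axes: x right, y down, z forward; pixel columns grow to the right and rows downward; lengths in m; the calibration is good to about 2 mm. The wrist camera is an equidistant fisheye: a pixel r from the principal point sees the ray r / f radians off the axis. A picture is of the moment at which its call begins: read the wrist's pose just before it. There is no depth.
- order.sign_off(): hands the job in; it is judged then, once.
The state is a dict: "time_s": time; "joint_pos": joint angles; "qvel": joint speeds; "joint_efforts": joint torques, N m; "tcp_pos": TCP position; "tcp_rot": TCP orientation; "wrist_force": force on the tool from outside, world axes, zero at the start; "wrist_torque": the same for the moment, N m; "gripper_width": opening from 0.0 (shut) to 1.0 (fully open); "gripper_force": force on a finger pad.
Only numpy, scipy, OpenCV 4.12 (cv2) and the standard library are available. Lean on these libraries where they do the work, as an engineer would, in place of code of your own. Each camera call takes 0.05 s, during which the arm holds its last target. There are 200 camera calls.

## Task

A customer wants the low round grinder that stands hemmed in behind the three tall metal containers on the display stand. First move all three tall containers to the black side tray and stand them there, then set the grinder on the middle of the round cork mat, and only then put each tall container back upright on the very spot where it stood (which way it is turned does not matter). Set things down rather than dropping them, and leave the two small jars on the stand's back step where they are.

Things in the scene. Friction and masses are not known exactly. Their poses are not given: they have to be found in the camera images.
- stand: fixed cherry-red display stand. Platform 18 mm high, own x -104 to +54 mm, y -125 to +125 mm; behind it (own +x, away from the robot) a back step 55 mm high, x +54 to +134 mm. Origin at table level under the grinder's place, z up. The tall containers stand at about x, y (-10, 64), (-63, 0), (-10, -64) mm of it, any one at any of these places
- canister: tall plain round aluminium canister, diameter 54 mm, height 92 mm, 0.15 to 0.27 kg. Origin: centre of its underside, z up
- tin: tall square aluminium tin, 48 x 48 mm with sides along its own x and y, height 84 mm, 0.15 to 0.27 kg. Origin: centre of its underside, z up
- shaker: tall aluminium shaker: round body of diameter 54 mm up to a height of 48 mm, a sloping shoulder to 58 mm, then a neck of diameter 34 mm up to the top at 98 mm; 0.15 to 0.27 kg. Origin: centre of its underside, z up
- grinder: the wanted low round grinder, aluminium with a dark groove and a dark disc on top, diameter 52 mm, height 40 mm, about 0.15 kg. Origin: centre of its underside, z up
- tray: the side tray: fixed black open tray, 280 mm long along its own x, 120 mm wide along its own y, walls 5 mm thick and 25 mm high, inner floor 5 mm above its origin. Origin: centre of its underside. Standing in it means upright on its floor; three containers fit in a row along its x, 85 mm apart
- mat: fixed round cork mat, diameter 110 mm, 5 mm thick. Origin: centre of its underside
- jar_a: bystander: small brass jar, diameter 50 mm, height 34 mm, loose on the stand's back step. Origin: centre of its underside
- jar_b: bystander: small dark steel jar, diameter 48 mm, height 36 mm, loose on the stand's back step. Origin: centre of its underside

How it is judged:
By the outcome, as a careful person would: the job done as asked, in the order asked, and still so for the second after the job is handed in, with the robot touching nothing.
It also fails if it takes over 136 s, if anything falls off the work surface, if the arm or the gripper's body presses on something with over 40 N, if the wrist force passes 120 N, or if a joint passes its speed limit or range.

## Working session

There is one attempt and no reset: what is moved stays moved. The work goes in short steps, Python scripts to look and compute and a shell command to move; the robot and the scene stay as the last step left them, time stands still between calls to the robot, and variables do not carry over. Pictures are saved under pics/ and viewed, at most 14 in all, crops included, and the job is handed in when it is done.

```bash
mkdir -p pics
cat > h.py <<'E'
import numpy as np, cv2
from rig import sensors, eyes, order
def cap(n, f=None):
    o=sensors.get_obs(); c=eyes.capture(n); c['obs']=o
    if f: cv2.imwrite('pics/'+f, c['pixels'][:,:,::-1])
    c['f']=200/np.tan(np.radians(c['vertical_fov'])/2)
    if 'mount' in c:
        T=np.eye(4);T[:3,:3]=o['tcp_rot'];T[:3,3]=o['tcp_pos']; T=T@np.array(c['mount'])
        c['R'],c['C'],c['fish']=T[:3,:3],T[:3,3],True
    else:
        R=cv2.Rodrigues(np.array(c['rvec'],float))[0]; c['R']=R.T; c['C']=-R.T@np.array(c['tvec']).ravel(); c['fish']=False
    return c
def ray(c,u,v):
    x,y=(u-c['cx'])/c['f'],(v-c['cy'])/c['f']
    if c['fish']:
        r=np.hypot(x,y); s=np.sin(r)/r if r>1e-9 else 1; d=np.array([x*s,y*s,np.cos(r)])
    else: d=np.array([x,y,1.])
    d=c['R']@d; return d/np.linalg.norm(d)
def plane(c,u,v,z):
    d=ray(c,u,v); return c['C']+d*(z-c['C'][2])/d[2]
def proj(c,p):
    q=c['R'].T@(np.array(p)-c['C'])
    if c['fish']:
        r=np.hypot(q[0],q[1]); t=np.arctan2(r,q[2]); k=t/r if r>1e-9 else 0; return c['cx']+c['f']*k*q[0],c['cy']+c['f']*k*q[1]
    return c['cx']+c['f']*q[0]/q[2],c['cy']+c['f']*q[1]/q[2]
def tri(c1,p1,c2,p2):
    A=[];b=[]
    d1,d2=ray(c1,*p1),ray(c2,*p2)
    s=np.linalg.lstsq(np.c_[d1,-d2],c2['C']-c1['C'],rcond=None)[0]
    a,b=c1['C']+s[0]*d1,c2['C']+s[1]*d2
    return (a+b)/2,np.linalg.norm(a-b)
E
python3 - <<'E'
from h import *
np.set_printoptions(precision=3,suppress=True)
o=sensors.get_obs();print({k:np.array(v) for k,v in o.items()})
for n in ['side','top','wrist']:
    c=cap(n,n+'0.png');print(n,c['f'],c['C'],c['R'][:,2],c['cx'],c['cy'])
E
```

```text
{'time_s': array(0.), 'joint_pos': array([ 1.325,  0.087,  0.175,  1.66 , -0.   ,  1.571]), 'qvel': array([ 0.   ,  0.   , -0.001,  0.   , -0.001, -0.   ]), 'joint_efforts': array([ -0.001, -52.039,  46.48 ,   0.017,  -0.   ,  -0.   ]), 'tcp_pos': array([0.134, 0.533, 0.404]), 'tcp_rot': array([[-0.97 ,  0.243, -0.   ],
       [ 0.243,  0.97 , -0.001],
       [-0.   , -0.001, -1.   ]]), 'wrist_force': array([-0.557,  0.408,  0.386]), 'wrist_torque': array([-0.032,  0.041,  0.042]), 'gripper_force': array(0.), 'gripper_width': array(0.998)}
side 425.6484434866285 [ 0.408 -0.606  0.803] [ 0.19   0.612 -0.768] 318.345236281928 205.70942080536065
top 505.1566327469996 [ 0.447 -0.008  1.228] [ 0.125 -0.008 -0.992] 307.2850095138241 198.5587856405692
wrist 309.70691628693146 [0.067 0.55  0.372] [ 0.26  -0.066 -0.963] 314.32628883553537 203.34057114297926
```

View pics/top0.png

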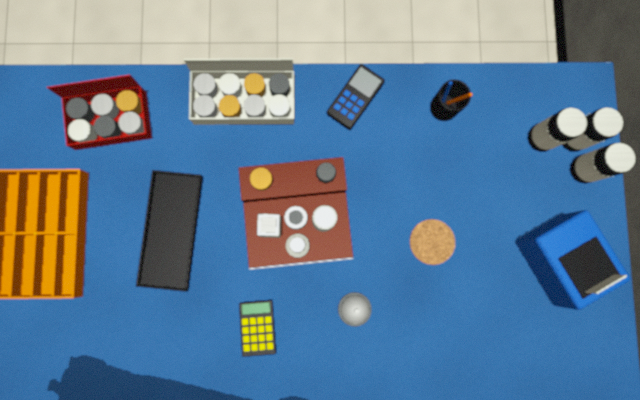

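View pics/side0.png

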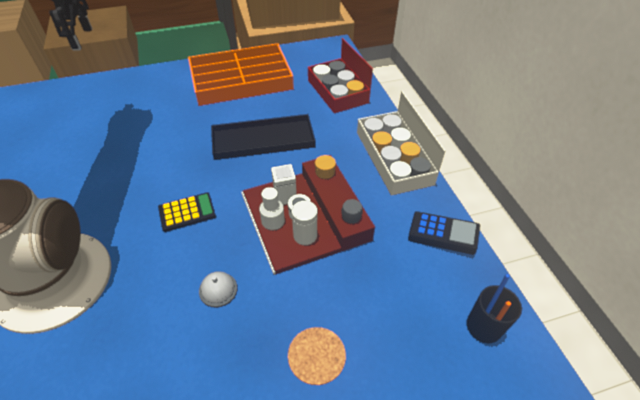

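View pics/wrist0.png

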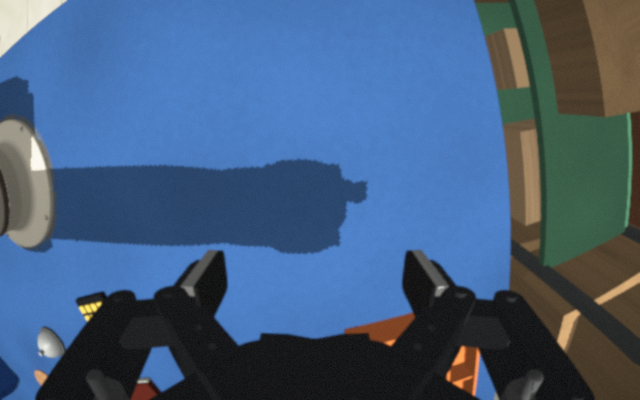

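The top view shows the tin at about (268,225), the canister at (324,217), the shaker at (297,243) and the grinder at (295,217). The jars are at (261,178) and (326,172), the tray around (170,231) and the mat at (433,242). The side view shows the same layout: tin (284,180), shaker (271,208), canister (304,222), mat (317,355). The wrist camera doesn't see the stand yet.

Run:
```python
from h import *
np.set_printoptions(precision=4,suppress=True)
def big(m,roi):
    k=np.zeros_like(m);x0,y0,x1,y1=roi;k[y0:y1,x0:x1]=m[y0:y1,x0:x1]
    cs=cv2.findContours(k,cv2.RETR_EXTERNAL,cv2.CHAIN_APPROX_NONE)[0]
    return max(cs,key=cv2.contourArea)
P={}
for n,rs in [('top',dict(mat=(400,205,470,280),tray=(125,160,212,300),stand=(225,145,365,280))),('side',dict(mat=(270,310,370,400),tray=(200,105,325,165),stand=(230,145,390,285)))]:
    c=cap(n);h=cv2.cvtColor(c['pixels'],cv2.COLOR_RGB2HSV);H,S,V=[h[...,i].astype(int) for i in range(3)]
    M=dict(mat=((H<25)&(S>60)&(V>90)),tray=(V<75),stand=((H<12)|(H>168))&(S>100)&(V>40))
    for k,r in rs.items():
        ct=big((M[k]*255).astype(np.uint8),r)
        z=dict(mat=.005,tray=.025,stand=.018)[k]
        if k=='mat':
            e=cv2.fitEllipse(ct);print(n,k,e,plane(c,*e[0],z));P[n,k]=(c,e[0])
        else:
            q=cv2.minAreaRect(ct) if k=='tray' and n=='top' else None
            ap=cv2.approxPolyDP(cv2.convexHull(ct),4,True)[:,0]
            for u in ap: print(n,k,u,plane(c,*u,z),plane(c,*u,.055 if k=='stand' else 0))
            if q: 
                b=cv2.boxPoints(q);print([plane(c,*u,.025) for u in b])
print('mat tri',tri(*P['top','mat'],*P['side','mat']))
a=cap('top')['pixels'][150:280,225:365];b=cap('side')['pixels'][140:280,225:390]
a=cv2.resize(a,None,fx=2.8,fy=2.8,interpolation=2);b=cv2.resize(b,None,fx=2.4,fy=2.4,interpolation=2)
m=np.zeros((max(a.shape[0],b.shape[0]),a.shape[1]+b.shape[1],3),np.uint8);m[:a.shape[0],:a.shape[1]]=a;m[:b.shape[0],a.shape[1]:]=b
cv2.imwrite('pics/mos.png',m[:,:,::-1]);print(m.shape)
```

```text
top mat ((432.01513671875, 241.55894470214844), (43.00031661987305, 44.428462982177734), 134.6268310546875) [ 0.4946 -0.3179  0.005 ]
top tray [153 171] [0.6683 0.3547 0.025 ] [0.6729 0.3623 0.    ]
top tray [201 176] [0.6554 0.2389 0.025 ] [0.6597 0.244  0.    ]
top tray [186 290] [0.3848 0.2689 0.025 ] [0.3835 0.2746 0.    ]
top tray [137 285] [0.3973 0.3838 0.025 ] [0.3962 0.392  0.    ]
[array([0.3974, 0.385 , 0.025 ]), array([0.6729, 0.359 , 0.025 ]), array([0.6562, 0.2363, 0.025 ]), array([0.3815, 0.2658, 0.025 ])]
top stand [342 158] [ 0.6989 -0.1024  0.018 ] [ 0.6912 -0.0995  0.055 ]
top stand [351 255] [ 0.4635 -0.1201  0.018 ] [ 0.463  -0.1166  0.055 ]
top stand [250 266] [0.4394 0.1202 0.018 ] [0.4396 0.1163 0.055 ]
top stand [239 168] [0.6757 0.1485 0.018 ] [0.6687 0.1437 0.055 ]
side mat ((316.3385925292969, 355.71942138671875), (56.33464431762695, 56.38936233520508), 59.665462493896484) [ 0.4943 -0.3215  0.005 ]
side tray [307 115] [0.6686 0.3514 0.025 ] [0.677  0.3821 0.    ]
side tray [314 146] [0.6503 0.2185 0.025 ] [0.6581 0.245  0.    ]
side tray [214 158] [0.3857 0.2491 0.025 ] [0.385  0.2765 0.    ]
side tray [212 126] [0.3985 0.3805 0.025 ] [0.3983 0.4122 0.    ]
side stand [301 174] [0.5904 0.134  0.018 ] [0.5818 0.0991 0.055 ]
side stand [341 247] [ 0.6156 -0.109   0.018 ] [ 0.6058 -0.1324  0.055 ]
side stand [276 270] [ 0.4636 -0.125   0.018 ] [ 0.461  -0.1477  0.055 ]
side stand [244 191] [0.4399 0.1181 0.018 ] [0.4384 0.084  0.055 ]
mat tri (array([ 0.4949, -0.3194, -0.0009]), np.float64(0.000171775146322055))
(364, 788, 3)
```

View pics/mos.png

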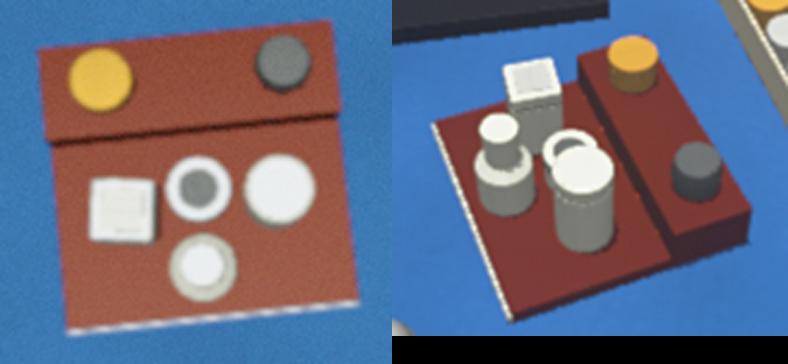

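The crops confirm the layout: tin left, shaker front, canister right, grinder in the middle, jars on the step. From the outlines:
- Tray centre is about (0.527, 0.3135), yaw -6.2°.
- Stand origin is about (0.555, 0.010), yaw +5.7°.
- Mat is at (0.495, -0.319).

Next I turn the tool to the stand's yaw and go above it.

```bash
python3 -m crank '[0,0,-6.6,0,0,0,0, 0,0,-6.6,0,0,0,0, 0,0,-6.6,0,0,0,0, 0,0,0,-0.02,-0.033,0,0, 0,0,0,-0.02,-0.033,0,0]'
python3 -m crank '[0,0,0,-0.02,-0.033,0,0, 0,0,0,-0.02,-0.033,0,0, 0,0,0,-0.02,-0.033,0,0, 0,0,0,-0.02,-0.033,0,0, 0,0,0,-0.02,-0.033,0,0]'
python3 -m crank '[0,0,0,-0.02,-0.033,0,0, 0,0,0,-0.02,-0.033,0,0, 0,0,0,-0.02,-0.033,0,0, 0,0,0,-0.02,-0.033,0,0, 0,0,0,-0.02,-0.033,0,0]'
python3 -m crank '[0,0,0,-0.01,-0.033,0,0, 0,0,0,-0.01,-0.033,0,0, 0,0,0,-0.01,-0.02,0,0, 0,0,0,0,0,0,0, 0,0,0,0,0,0,0]'
python3 -c "
from h import *
cap('wrist','w1.png')"
```

```text
time_s: 0.77
tcp_pos: [0.1799, 0.4719, 0.4037]
tcp_rot: [[-0.995, -0.103, -0.0], [-0.103, 0.995, -0.001], [0.001, -0.001, -1.0]]
wrist_force: [1.2, -0.1, -0.3]
gripper_width: 1.001
gripper_force: 0.0
time_s: 1.18
tcp_pos: [0.2967, 0.3159, 0.4049]
tcp_rot: [[-0.995, -0.1, 0.0], [-0.1, 0.995, 0.0], [-0.0, 0.0, -1.0]]
wrist_force: [0.3, -0.3, -0.3]
gripper_width: 0.997
gripper_force: 0.0
time_s: 1.6
tcp_pos: [0.4127, 0.1615, 0.405]
tcp_rot: [[-0.995, -0.1, 0.001], [-0.1, 0.995, 0.0], [-0.001, 0.0, -1.0]]
wrist_force: [0.2, 1.9, 0.7]
gripper_width: 0.998
gripper_force: 0.0
time_s: 2.02
tcp_pos: [0.4508, 0.0798, 0.4045]
tcp_rot: [[-0.995, -0.097, -0.0], [-0.097, 0.995, 0.0], [0.0, 0.0, -1.0]]
wrist_force: [0.0, 0.1, 0.2]
gripper_width: 0.999
gripper_force: 0.0
```

View pics/w1.png

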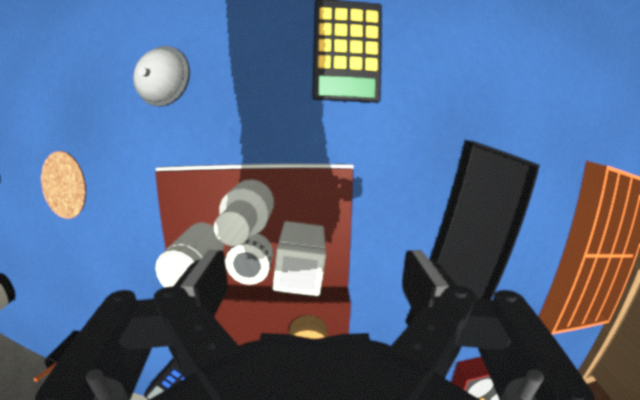

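The wrist view looks along the stand: canister top (172,267), shaker (243,215), grinder (248,262), tin (299,270), cork mat (63,185). The left finger partly hides the canister, so I shift right for the second view.

```bash
python3 -c "
from h import *
import pickle
pickle.dump(cap('wrist'),open('A.pkl','wb'))"
python3 -m crank '[0,0,0,-0.007,-0.03,0,0, 0,0,0,-0.006,-0.03,0,0, 0,0,0,-0.006,-0.03,0,0, 0,0,0,0,0,0,0, 0,0,0,0,0,0,0]'
python3 - <<'E'
from h import *
import pickle
c=cap('wrist');pickle.dump(c,open('B.pkl','wb'));a=pickle.load(open('A.pkl','rb'))
A=cv2.resize(a['pixels'][150:310,140:360],None,fx=1.8,fy=1.8,interpolation=2);B=cv2.resize(c['pixels'][150:310,200:420],None,fx=1.8,fy=1.8,interpolation=2)
m=np.vstack([A,B]);print(m.shape,c['obs']['tcp_pos']);cv2.imwrite('pics/ab.png',m[:,:,::-1])
E
```

```text
time_s: 2.53
tcp_pos: [0.4784, -0.0069, 0.4046]
tcp_rot: [[-0.995, -0.099, -0.0], [-0.099, 0.995, 0.0], [0.0, 0.0, -1.0]]
wrist_force: [-0.3, 0.5, 0.0]
gripper_width: 1.003
gripper_force: 0.0
(576, 396, 3) [ 0.47836698 -0.00688793  0.40462134]
```

View pics/ab.png

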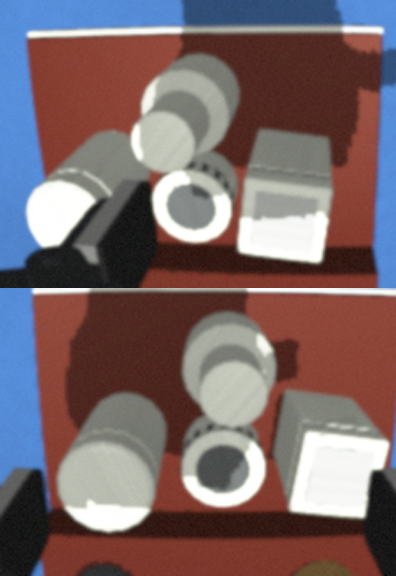

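View A (upper half) has the canister top partly behind the finger. View B (lower half) shows all four objects, with part of the tops in the arm's shadow. The first top and side pictures have evenly lit white top faces, so I'll triangulate from those.

```bash
cat > m.py <<'E'
from h import *
np.set_printoptions(precision=4,suppress=True)
def load(n,f):
    c=cap(n)
    c['pixels']=cv2.imread('pics/'+f)[:,:,::-1].copy();return c
if __name__=='__main__':
    T,S=load('top','top0.png'),load('side','side0.png')
    seeds=dict(tin=((268,224),(283,172)),shaker=((297,244),(270,194)),canister=((324,217),(304,209)),grinder=((295,217),(298,203)),jar_a=((261,178),(325,160)),jar_b=((326,172),(352,205)))
    for k,s in seeds.items():
        pts=[]
        for c,(u,v),up in zip((T,S),s,(6,6)):
            x0,y0=u-20,v-20
            im=cv2.resize(c['pixels'][y0:y0+40,x0:x0+40],None,fx=up,fy=up,interpolation=cv2.INTER_CUBIC)
            h=cv2.cvtColor(im,cv2.COLOR_RGB2HSV)
            if k=='jar_a': m=(h[...,0]<28)&(h[...,0]>12)&(h[...,2]>170)
            elif k=='jar_b': m=(h[...,1]<60)&(h[...,2]<130)
            else: m=(im.min(2)>(205 if k!='shaker' else 215))
            n,l,st,ce=cv2.connectedComponentsWithStats(m.astype(np.uint8))
            best=min(range(1,n),key=lambda i:np.hypot(*(ce[i]-20*up))-(st[i][4]>400)*1000)
            ct=max(cv2.findContours((l==best).astype(np.uint8),cv2.RETR_EXTERNAL,cv2.CHAIN_APPROX_NONE)[0],key=cv2.contourArea)
            hull=cv2.convexHull(ct)
            if k=='tin': (a,b),sz,ang=cv2.minAreaRect(hull);M=cv2.moments(hull);a,b=M['m10']/M['m00'],M['m01']/M['m00']
            else: (a,b),sz,ang=cv2.fitEllipse(hull)
            p=(x0+(a+.5)/up-.5,y0+(b+.5)/up-.5);pts.append(p)
            print(k,np.array(p),np.array(sz)/up,round(ang,1))
            if k=='tin' : 
                q=cv2.approxPolyDP(hull,10,True)[:,0]; print('corners',[plane(c,x0+(e[0]+.5)/up-.5,y0+(e[1]+.5)/up-.5,.102)[:2] for e in q])
        X,g=tri(T,pts[0],S,pts[1]);print('  ->',X,'gap',round(g,4))
        zt=dict(tin=.102,shaker=.116,canister=.11,grinder=.058,jar_a=.089,jar_b=.091)[k];print('     at z',zt,plane(T,*pts[0],zt)[:2],plane(S,*pts[1],zt)[:2])
E
python3 m.py
```

```text
tin [267.9046 224.5191] [20.8715 20.8142] 1.2
corners [array([0.5541, 0.0918]), array([0.552 , 0.0489]), array([0.5088, 0.0508]), array([0.5109, 0.0953])]
tin [282.7054 172.7428] [15.1317 21.6091] 79.5
corners [array([0.5562, 0.0917]), array([0.5527, 0.0479]), array([0.5083, 0.0488]), array([0.5104, 0.0934])]
  -> [0.5317 0.0721 0.1006] gap 0.0005
     at z 0.102 [0.5314 0.072 ] [0.5317 0.0707]
shaker [296.5789 244.2586] [14.4106 14.719 ] 88.1
shaker [269.0947 192.9092] [11.0782 14.8307] 84.9
  -> [0.4867 0.0081 0.1145] gap 0.0002
     at z 0.116 [0.4865 0.0081] [0.4866 0.0067]
canister [324.4938 216.9594] [22.4042 22.5702] 103.9
canister [301.818  206.9967] [23.2735 29.9954] 125.7
  -> [ 0.5446 -0.0536  0.1184] gap 0.0028
     at z 0.11 [ 0.5467 -0.0541] [ 0.5448 -0.0467]
grinder [295.3993 216.9076] [21.3534 21.6731] 79.2
grinder [301.817  206.9961] [23.2743 29.9921] 125.7
  -> [0.5563 0.0113 0.0384] gap 0.0053
     at z 0.058 [0.5519 0.0113] [ 0.5551 -0.0048]
jar_a [260.1989 177.8593] [21.9542 22.4628] 65.6
jar_a [324.8232 162.1886] [14.4989 20.5946] 90.8
  -> [0.6396 0.0909 0.0866] gap 0.0001
     at z 0.089 [0.6391 0.0907] [0.6389 0.0886]
jar_b [325.6348 171.9807] [19.0302 19.4242] 21.2
jar_b [351.6666 210.8554] [21.3679 25.099 ] 6.5
  -> [ 0.6547 -0.0596  0.0734] gap 0.0001
     at z 0.091 [ 0.6515 -0.0588] [ 0.6488 -0.0728]
```

Run:
```python
from h import *
import pickle
a,c=pickle.load(open('A.pkl','rb')),pickle.load(open('B.pkl','rb'))
for k,p,w,wa in [('tin',(387.8,252.8),(.5316,.0715,.102),(298,269)),('shaker',(329.4,206.7),(.4866,.0078,.116),(231,228)),('can',(258.9,260.6),(.546,-.053,.11),None),('grinder',(323.3,249.4),(.5519,.0113,.058),(246,264))]:
    print(k,np.round(plane(c,*p,w[2]),4),w,np.round(proj(c,w),1),np.round(tri(a,wa,c,p)[0],4) if wa else '')
```

```text
tin [0.5274 0.0706 0.102 ] (0.5316, 0.0715, 0.102) [387.9 256.7] [0.5295 0.0724 0.0952]
shaker [0.4824 0.0069 0.116 ] (0.4866, 0.0078, 0.116) [329.8 211.4] [0.484  0.0074 0.1127]
can [ 0.5439 -0.053   0.11  ] (0.546, -0.053, 0.11) [258.8 262.6] 
grinder [0.5486 0.0105 0.058 ] (0.5519, 0.0113, 0.058) [323.6 252.1] [0.5505 0.0109 0.0544]
```

```bash
cat > go.py <<'E'
import sys
from h import *
o=sensors.get_obs();R=np.array(o['tcp_rot']);p=np.array(o['tcp_pos'])
w=np.array([float(a) for a in sys.argv[1:4]])-p
print('t',round(float(o['time_s']),2),'tcp',p.round(4),'psi',round(float(np.degrees(np.arctan2(-R[0,1],R[1,1]))),2),'width',round(float(o['gripper_width']),3),'shift mm',(R.T@w*1000).round(1))
E
python3 -m crank '[0,0,4.35,0,0,0,0, 0,0,4.35,0,0,0,0, 0,0,0,-0.006,0.0147,0,0, 0,0,0,0,0,0.03,0, 0,0,0,0,0,0.03,0]'
python3 -m crank '[0,0,0,0,0,0.03,0, 0,0,0,0,0,0.03,0, 0,0,0,0,0,0.02,0, 0,0,0,0,0,0,0, 0,0,0,0,0,0,0]'
python3 go.py .485 .0075 .247
python3 -c "
from h import *
cap('wrist','w2.png')"
```

```text
time_s: 3.1
tcp_pos: [0.4854, 0.0093, 0.3455]
tcp_rot: [[-0.999, 0.049, 0.004], [0.049, 0.999, 0.0], [-0.004, 0.0, -1.0]]
wrist_force: [0.7, 0.1, 0.2]
gripper_width: 1.001
gripper_force: 0.0
time_s: 3.52
tcp_pos: [0.4847, 0.0084, 0.2646]
tcp_rot: [[-0.999, 0.05, -0.001], [0.05, 0.999, 0.0], [0.001, 0.0, -1.0]]
wrist_force: [-0.2, 0.1, 1.1]
gripper_width: 1.001
gripper_force: 0.0
t 3.52 tcp [0.4847 0.0084 0.2646] psi -2.89 width 1.001 shift mm [-0.4 -0.9 17.6]
```

View pics/w2.png

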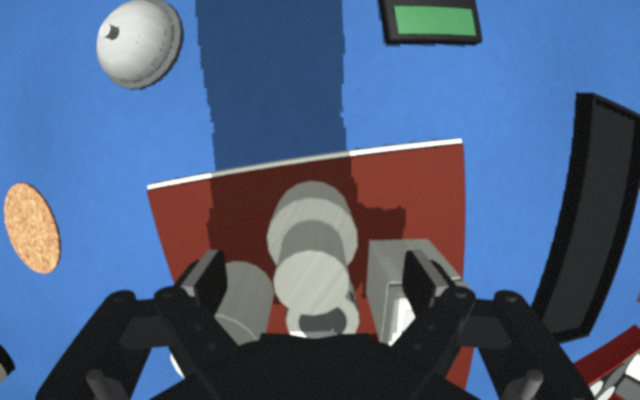

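The shaker's top (313,280) sits centred between the pads (225 and 410), with the tin and canister clear of the fingers. I'll go down the rest and grip.

```bash
python3 -m crank '[0,0,0,0,-0.001,0.009,0, 0,0,0,0,0,0.009,0, 0,0,0,0,0,0,0, 0,0,0,0,0,0,1, 0,0,0,0,0,0,1]'
python3 -m crank '[0,0,0,0,0,0,1, 0,0,0,0,0,0,1, 0,0,0,0,0,0,1, 0,0,0,0,0,0,1, 0,0,0,0,0,0,1]';python3 go.py .485 .0075 .247
```

```text
time_s: 3.98
tcp_pos: [0.4851, 0.0064, 0.2469]
tcp_rot: [[-0.999, 0.052, 0.0], [0.052, 0.999, -0.0], [-0.0, 0.0, -1.0]]
wrist_force: [1.3, -0.9, -0.1]
gripper_width: 0.747
gripper_force: 0.0
time_s: 4.4
tcp_pos: [0.4853, 0.0066, 0.2473]
tcp_rot: [[-0.999, 0.052, 0.001], [0.052, 0.999, 0.0], [-0.001, 0.001, -1.0]]
wrist_force: [0.5, 1.6, 5.6]
gripper_width: 0.385
gripper_force: 60.0
t 4.4 tcp [0.4853 0.0066 0.2473] psi -2.98 width 0.385 shift mm [0.3 0.9 0.3]
```

```bash
python3 -m crank '[0,0,0,0,0,-0.01,1, 0,0,0,0,0,-0.03,1, 0,0,0,0,0,-0.033,1, 0,0,0,0,0,-0.033,1, 0,0,0,0,0,-0.027,1]'
python3 -m crank '[0,0,0,0.0033,0.017,0,1, 0,0,0,0.0066,0.0348,0,1, 0,0,0,0.0066,0.0348,0,1, 0,0,0,0.0066,0.0348,0,1, 0,0,0,0.0066,0.0348,0,1]'
python3 -m crank '[0,0,0,0.0066,0.0348,0,1, 0,0,0,0.0066,0.0348,0,1, 0,0,0,0.0066,0.0348,0,1, 0,0,0,0.0066,0.0348,0,1, 0,0,0,0.004,0.018,0,1]'
python3 -m crank '[0,0,0,0,0,0.03,1, 0,0,0,0,0,0.033,1, 0,0,0,0,0,0.033,1, 0,0,0,0,0,0.02,1, 0,0,0,0,0,0.01,1]'
python3 go.py .4425 .3227 .2343
```

```text
time_s: 4.82
tcp_pos: [0.4847, 0.0064, 0.3823]
tcp_rot: [[-0.999, 0.052, 0.001], [0.052, 0.999, -0.0], [-0.001, -0.0, -1.0]]
wrist_force: [1.1, -0.1, -2.2]
gripper_width: 0.386
gripper_force: 59.5
time_s: 5.23
tcp_pos: [0.4629, 0.1652, 0.38]
tcp_rot: [[-0.999, 0.053, -0.0], [0.053, 0.999, -0.001], [0.0, -0.001, -1.0]]
wrist_force: [1.6, -0.2, -1.7]
gripper_width: 0.387
gripper_force: 59.6
time_s: 5.65
tcp_pos: [0.4405, 0.3255, 0.3794]
tcp_rot: [[-0.999, 0.05, -0.001], [0.05, 0.999, -0.0], [0.001, -0.0, -1.0]]
wrist_force: [0.2, 0.6, -2.1]
gripper_width: 0.386
gripper_force: 59.7
time_s: 6.07
tcp_pos: [0.4406, 0.322, 0.2504]
tcp_rot: [[-0.999, 0.052, -0.004], [0.052, 0.999, -0.003], [0.004, -0.004, -1.0]]
wrist_force: [-0.4, 1.3, -1.7]
gripper_width: 0.385
gripper_force: 59.7
t 6.07 tcp [0.4406 0.322  0.2504] psi -2.98 width 0.385 shift mm [-1.9  0.8 16. ]
```

```bash
python3 -m crank '[0,0,0,0,0,0.006,1, 0,0,0,0,0,0.005,1, 0,0,0,0,0,0.003,1, 0,0,0,0,0,0,1, 0,0,0,0,0,0,1]'
python3 go.py .4425 .3227 .2343
```

```text
time_s: 6.48
tcp_pos: [0.4417, 0.3227, 0.2408]
tcp_rot: [[-0.999, 0.052, 0.001], [0.052, 0.999, 0.001], [-0.001, 0.001, -1.0]]
wrist_force: [0.8, -0.7, -1.1]
gripper_width: 0.388
gripper_force: 59.7
t 6.48 tcp [0.4417 0.3227 0.2408] psi -2.99 width 0.388 shift mm [-0.8  0.   6.5]
```

```bash
python3 -m crank '[0,0,0,0,0,0.002,1, 0,0,0,0,0,0.0015,1, 0,0,0,0,0,0.001,1, 0,0,0,0,0,0,1, 0,0,0,0,0,0,1]'
python3 -m crank '[0,0,0,0,0,0.001,1, 0,0,0,0,0,0.001,1, 0,0,0,0,0,0,1, 0,0,0,0,0,0,1, 0,0,0,0,0,0,1]'
```

```text
time_s: 6.9
tcp_pos: [0.4414, 0.3226, 0.2352]
tcp_rot: [[-0.999, 0.052, -0.0], [0.052, 0.999, -0.0], [0.0, -0.0, -1.0]]
wrist_force: [-0.2, -0.0, -1.7]
gripper_width: 0.386
gripper_force: 59.7
time_s: 7.32
tcp_pos: [0.4414, 0.3226, 0.2343]
tcp_rot: [[-0.999, 0.052, 0.001], [0.052, 0.999, 0.001], [-0.001, 0.001, -1.0]]
wrist_force: [-2.8, -1.8, 6.8]
gripper_width: 0.388
gripper_force: 60.9
```

Contact came at TCP z = 0.2343, exactly as predicted. Release, rise, and go to the canister.

```bash
python3 -m crank '[0,0,0,0,0,0,0.5, 0,0,0,0,0,0,0, 0,0,0,0,0,0,0, 0,0,0,0,0,0,0, 0,0,0,0,0,0,0]'
python3 -m crank '[0,0,0,0,0,-0.02,0, 0,0,0,0,0,-0.036,0, 0,0,0,0,0,-0.036,0, 0,0,0,0,0,-0.036,0, 0,0,0,0,0,-0.018,0]'
python3 -m crank '[0,0,0,-0.0112,-0.0337,0,0, 0,0,0,-0.0112,-0.0337,0,0, 0,0,0,-0.0112,-0.0337,0,0, 0,0,0,-0.0112,-0.0337,0,0, 0,0,0,-0.0112,-0.0337,0,0]'
python3 -m crank '[0,0,0,-0.0112,-0.0337,0,0, 0,0,0,-0.0112,-0.0337,0,0, 0,0,0,-0.0112,-0.0337,0,0, 0,0,0,-0.0112,-0.0337,0,0, 0,0,0,-0.0112,-0.0337,0,0]'
python3 -m crank '[0,0,0,-0.0112,-0.0337,0,0, 0,0,0,0,0,0.03,0, 0,0,0,0,0,0.03,0, 0,0,0,0,0,0.03,0, 0,0,0,0,0,0,0]'
python3 go.py .545 -.0535 .241
python3 -c "
from h import *
cap('wrist','w3.png')"
```

```text
time_s: 7.73
tcp_pos: [0.4414, 0.3226, 0.2331]
tcp_rot: [[-0.999, 0.052, -0.0], [0.052, 0.999, -0.0], [0.0, -0.0, -1.0]]
wrist_force: [0.4, 0.5, -0.4]
gripper_width: 1.006
gripper_force: 0.0
time_s: 8.15
tcp_pos: [0.4413, 0.3225, 0.3838]
tcp_rot: [[-0.999, 0.052, 0.004], [0.052, 0.999, 0.003], [-0.004, 0.003, -1.0]]
wrist_force: [0.6, 0.6, -0.7]
gripper_width: 1.002
gripper_force: 0.0
time_s: 8.57
tcp_pos: [0.4886, 0.1499, 0.3793]
tcp_rot: [[-0.999, 0.052, 0.0], [0.052, 0.999, 0.0], [-0.0, 0.0, -1.0]]
wrist_force: [1.0, 0.4, 1.0]
gripper_width: 1.003
gripper_force: 0.0
time_s: 8.98
tcp_pos: [0.5358, -0.0216, 0.3793]
tcp_rot: [[-0.999, 0.052, 0.0], [0.052, 0.999, 0.0], [-0.0, 0.0, -1.0]]
wrist_force: [0.9, -0.6, 0.5]
gripper_width: 1.001
gripper_force: 0.0
time_s: 9.4
tcp_pos: [0.5438, -0.0543, 0.2831]
tcp_rot: [[-0.999, 0.053, -0.009], [0.053, 0.999, 0.001], [0.009, 0.0, -1.0]]
wrist_force: [0.5, 1.2, -0.3]
gripper_width: 1.0
gripper_force: 0.0
t 9.4 tcp [ 0.5438 -0.0543  0.2831] psi -3.02 width 1.0 shift mm [-1.5  0.8 42.1]
```

View pics/w3.png

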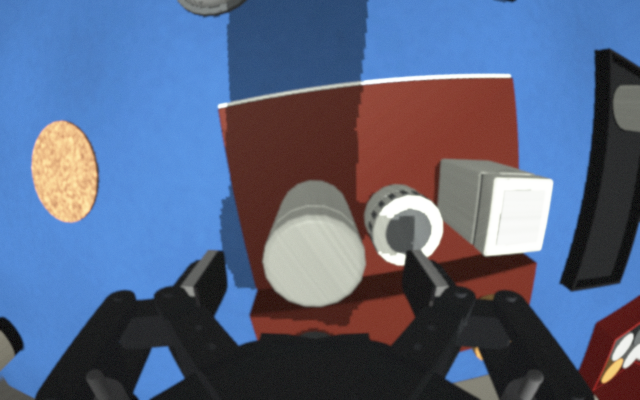

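The canister's top (314,262) is centred between the pads (225 and 410), and the shaker stands in the tray at the right edge. I'll descend and grip above the grinder's height.

```bash
python3 -m crank '[0,0,0,-0.001,0.0005,0.02,0, 0,0,0,0,0,0.015,0, 0,0,0,0,0,0.01,0, 0,0,0,0,0,0,0, 0,0,0,0,0,0,0]';python3 go.py .545 -.0535 .241
python3 -m crank '[0,0,0,0,0,0,1, 0,0,0,0,0,0,1, 0,0,0,0,0,0,1, 0,0,0,0,0,0,1, 0,0,0,0,0,0,1]';python3 go.py .545 -.0535 .241
```

```text
time_s: 9.87
tcp_pos: [0.5464, -0.0535, 0.2455]
tcp_rot: [[-0.999, 0.052, 0.001], [0.052, 0.999, -0.0], [-0.001, -0.0, -1.0]]
wrist_force: [-0.1, -0.8, 1.1]
gripper_width: 1.004
gripper_force: 0.0
t 9.87 tcp [ 0.5464 -0.0535  0.2455] psi -2.97 width 1.004 shift mm [ 1.4 -0.1  4.5]
time_s: 10.28
tcp_pos: [0.5465, -0.0537, 0.2458]
tcp_rot: [[-0.999, 0.052, 0.002], [0.052, 0.999, -0.0], [-0.002, -0.0, -1.0]]
wrist_force: [-0.6, 0.5, 6.0]
gripper_width: 0.615
gripper_force: 62.4
t 10.28 tcp [ 0.5465 -0.0537  0.2458] psi -2.99 width 0.615 shift mm [1.5 0.1 4.8]
```

```bash
python3 -m crank '[0,0,0,0,0,-0.01,1, 0,0,0,0,0,-0.03,1, 0,0,0,0,0,-0.033,1, 0,0,0,0,0,-0.033,1, 0,0,0,0,0,-0.028,1]'
python3 -m crank '[0,0,0,0.0035,0.017,0,1, 0,0,0,0.0035,0.0332,0,1, 0,0,0,0.0035,0.0332,0,1, 0,0,0,0.0035,0.0332,0,1, 0,0,0,0.0035,0.0332,0,1]'
python3 -m crank '[0,0,0,0.0035,0.0332,0,1, 0,0,0,0.0035,0.0332,0,1, 0,0,0,0.0035,0.0332,0,1, 0,0,0,0.0035,0.0332,0,1, 0,0,0,0.0035,0.0332,0,1]'
python3 -m crank '[0,0,0,0.0035,0.033,0,1, 0,0,0,0,0.017,0,1, 0,0,0,0,0,0.03,1, 0,0,0,0,0,0.033,1, 0,0,0,0,0,0.033,1]'
python3 -m crank '[0,0,0,0,0,0.02,1, 0,0,0,0,0,0.015,1, 0,0,0,0,0,0.006,1, 0,0,0,0,0,0,1, 0,0,0,0,0,0,1]'
python3 go.py .527 .3135 .2328
```

```text
time_s: 10.7
tcp_pos: [0.5457, -0.0536, 0.3812]
tcp_rot: [[-0.999, 0.052, 0.001], [0.052, 0.999, -0.0], [-0.001, -0.0, -1.0]]
wrist_force: [1.7, 0.2, -1.9]
gripper_width: 0.61
gripper_force: 63.4
time_s: 11.12
tcp_pos: [0.536, 0.0982, 0.3791]
tcp_rot: [[-0.999, 0.053, 0.0], [0.053, 0.999, 0.0], [-0.0, 0.0, -1.0]]
wrist_force: [0.7, -0.4, -2.4]
gripper_width: 0.615
gripper_force: 63.5
time_s: 11.53
tcp_pos: [0.5271, 0.2652, 0.379]
tcp_rot: [[-0.999, 0.052, 0.0], [0.052, 0.999, 0.0], [-0.0, 0.0, -1.0]]
wrist_force: [0.4, 0.0, -1.5]
gripper_width: 0.612
gripper_force: 63.5
time_s: 11.95
tcp_pos: [0.5266, 0.3144, 0.2821]
tcp_rot: [[-0.999, 0.051, 0.001], [0.051, 0.999, 0.001], [-0.001, 0.001, -1.0]]
wrist_force: [0.3, 0.3, -2.2]
gripper_width: 0.61
gripper_force: 63.5
time_s: 12.37
tcp_pos: [0.5269, 0.3138, 0.2423]
tcp_rot: [[-0.999, 0.052, 0.001], [0.052, 0.999, 0.0], [-0.001, 0.0, -1.0]]
wrist_force: [0.9, -0.3, -1.3]
gripper_width: 0.617
gripper_force: 63.5
t 12.37 tcp [0.5269 0.3138 0.2423] psi -2.98 width 0.617 shift mm [-0.1 -0.3  9.5]
```

```bash
python3 -m crank '[0,0,0,0,0,0.004,1, 0,0,0,0,0,0.003,1, 0,0,0,0,0,0.001,1, 0,0,0,0,0,0,1, 0,0,0,0,0,0,1]'
python3 -m crank '[0,0,0,0,0,0.001,1, 0,0,0,0,0,0,1, 0,0,0,0,0,0.0005,1, 0,0,0,0,0,0,1, 0,0,0,0,0,0,1]'
```

```text
time_s: 12.78
tcp_pos: [0.5267, 0.3137, 0.2334]
tcp_rot: [[-0.999, 0.052, 0.0], [0.052, 0.999, 0.0], [-0.0, 0.0, -1.0]]
wrist_force: [-0.4, 0.1, -2.0]
gripper_width: 0.611
gripper_force: 63.5
time_s: 13.2
tcp_pos: [0.5269, 0.3137, 0.2328]
tcp_rot: [[-0.999, 0.052, 0.001], [0.052, 0.999, 0.001], [-0.001, 0.001, -1.0]]
wrist_force: [-1.0, -2.5, 5.9]
gripper_width: 0.611
gripper_force: 64.2
```

```bash
python3 -m crank '[0,0,0,0,0,0,0.3, 0,0,0,0,0,0,0, 0,0,0,0,0,0,0, 0,0,0,0,0,0,0, 0,0,0,0,0,-0.01,0]'
python3 -m crank '[0,0,0,0,0,-0.03,0, 0,0,0,0,0,-0.036,0, 0,0,0,0,0,-0.036,0, 0,0,0,0,0,-0.035,0, 0,0,0,-0.0023,-0.0345,0,0]'
python3 -m crank '[0,0,0,-0.0023,-0.0345,0,0, 0,0,0,-0.0023,-0.0345,0,0, 0,0,0,-0.0023,-0.0345,0,0, 0,0,0,-0.0023,-0.0345,0,0, 0,0,0,-0.0023,-0.0345,0,0]'
python3 -m crank '[0,0,0,-0.002,-0.0347,0,0, 0,0,0,0,0,0.03,0, 0,0,0,0,0,0.033,0, 0,0,0,0,0,0.03,0, 0,0,0,0,0,0,0]'
python3 go.py .530 .0715 .241
python3 -c "
from h import *
cap('wrist','w4.png')"
```

```text
time_s: 13.62
tcp_pos: [0.5263, 0.3135, 0.2399]
tcp_rot: [[-0.999, 0.052, -0.003], [0.052, 0.999, -0.002], [0.003, -0.002, -1.0]]
wrist_force: [-0.9, -0.0, -0.3]
gripper_width: 0.999
gripper_force: 0.0
time_s: 14.03
tcp_pos: [0.5274, 0.2824, 0.3874]
tcp_rot: [[-0.999, 0.048, 0.01], [0.048, 0.999, 0.007], [-0.01, 0.007, -1.0]]
wrist_force: [2.5, 0.5, 0.5]
gripper_width: 1.0
gripper_force: 0.0
time_s: 14.45
tcp_pos: [0.5293, 0.1048, 0.3796]
tcp_rot: [[-0.999, 0.052, 0.001], [0.052, 0.999, 0.0], [-0.001, 0.0, -1.0]]
wrist_force: [-0.6, 0.9, -0.5]
gripper_width: 1.002
gripper_force: 0.0
time_s: 14.87
tcp_pos: [0.5285, 0.071, 0.2806]
tcp_rot: [[-0.999, 0.053, -0.008], [0.053, 0.999, -0.001], [0.008, -0.001, -1.0]]
wrist_force: [-0.6, 0.5, -1.3]
gripper_width: 1.002
gripper_force: 0.0
t 14.87 tcp [0.5285 0.071  0.2806] psi -3.02 width 1.002 shift mm [-1.7  0.7 39.6]
```

View pics/w4.png

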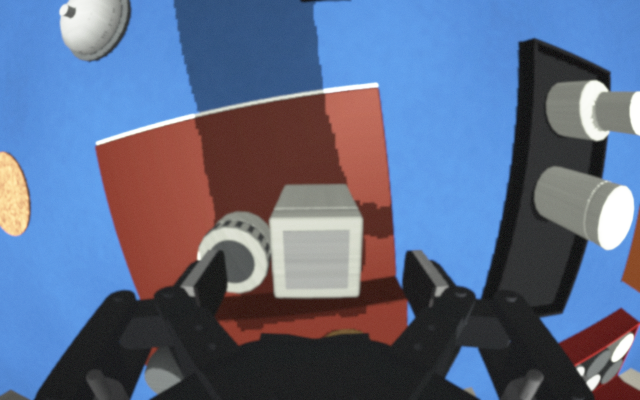

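The tin (316,258) is centred and square to the pads. The shaker and canister both stand upright in the tray.

```bash
python3 -m crank '[0,0,0,0,0.0003,0.02,0, 0,0,0,0,0,0.017,0, 0,0,0,0,0,0.007,0, 0,0,0,0,0,0,0, 0,0,0,0,0,0,0]';python3 go.py .530 .0715 .241
python3 -m crank '[0,0,0,0,0,0,1, 0,0,0,0,0,0,1, 0,0,0,0,0,0,1, 0,0,0,0,0,0,1, 0,0,0,0,0,0,1]';python3 go.py .6115 .3043 .241
```

```text
time_s: 15.33
tcp_pos: [0.5303, 0.072, 0.2435]
tcp_rot: [[-0.999, 0.052, 0.001], [0.052, 0.999, 0.0], [-0.001, 0.0, -1.0]]
wrist_force: [0.2, -0.7, 0.6]
gripper_width: 1.001
gripper_force: 0.0
t 15.33 tcp [0.5303 0.072  0.2435] psi -2.97 width 1.001 shift mm [ 0.3 -0.5  2.5]
time_s: 15.75
tcp_pos: [0.5302, 0.0718, 0.2428]
tcp_rot: [[-0.999, 0.052, 0.002], [0.052, 0.999, 0.0], [-0.002, 0.0, -1.0]]
wrist_force: [-0.8, -1.7, 6.5]
gripper_width: 0.555
gripper_force: 62.7
t 15.75 tcp [0.5302 0.0718 0.2428] psi -2.99 width 0.555 shift mm [-69.1 236.4   2. ]
```

```bash
python3 -m crank '[0,0,0,0,0,-0.01,1, 0,0,0,0,0,-0.03,1, 0,0,0,0,0,-0.033,1, 0,0,0,0,0,-0.033,1, 0,0,0,0,0,-0.028,1]'
python3 -m crank '[0,0,0,-0.005,0.017,0,1, 0,0,0,-0.0099,0.0338,0,1, 0,0,0,-0.0099,0.0338,0,1, 0,0,0,-0.0099,0.0338,0,1, 0,0,0,-0.0099,0.0338,0,1]'
python3 -m crank '[0,0,0,-0.0099,0.0338,0,1, 0,0,0,-0.0099,0.0338,0,1, 0,0,0,-0.005,0.017,0,1, 0,0,0,0,0,0,1, 0,0,0,0,0,0.02,1]'
python3 -m crank '[0,0,0,0,0,0.03,1, 0,0,0,0,0,0.03,1, 0,0,0,0,0,0.03,1, 0,0,0,0,0,0.02,1, 0,0,0,0,0,0,1]'
python3 go.py .6115 .3043 .23
```

```text
time_s: 16.17
tcp_pos: [0.5295, 0.0718, 0.3783]
tcp_rot: [[-0.999, 0.052, 0.001], [0.052, 0.999, 0.0], [-0.001, 0.0, -1.0]]
wrist_force: [0.7, 0.9, -2.3]
gripper_width: 0.556
gripper_force: 62.3
time_s: 16.58
tcp_pos: [0.5825, 0.2229, 0.376]
tcp_rot: [[-0.999, 0.052, -0.0], [0.052, 0.999, -0.0], [0.0, -0.0, -1.0]]
wrist_force: [0.6, -1.0, -2.0]
gripper_width: 0.555
gripper_force: 62.6
time_s: 17.0
tcp_pos: [0.6118, 0.306, 0.3587]
tcp_rot: [[-0.999, 0.05, 0.004], [0.05, 0.999, 0.002], [-0.004, 0.002, -1.0]]
wrist_force: [1.4, 0.1, -2.1]
gripper_width: 0.551
gripper_force: 62.8
time_s: 17.42
tcp_pos: [0.6103, 0.3035, 0.2403]
tcp_rot: [[-0.999, 0.052, -0.008], [0.053, 0.999, -0.004], [0.007, -0.004, -1.0]]
wrist_force: [0.3, -0.8, -3.4]
gripper_width: 0.555
gripper_force: 62.7
t 17.42 tcp [0.6103 0.3035 0.2403] psi -3.01 width 0.555 shift mm [-1.2  0.9 10.3]
```

```bash
python3 -m crank '[0,0,0,0,0,0.007,1, 0,0,0,0,0,0.004,1, 0,0,0,0,0,0.002,1, 0,0,0,0,0,0.001,1, 0,0,0,0,0,0,1]'
python3 -m crank '[0,0,0,0,0,0.001,1, 0,0,0,0,0,0.001,1, 0,0,0,0,0,0.0005,1, 0,0,0,0,0,0,1, 0,0,0,0,0,0,1]'
```

```text
time_s: 17.83
tcp_pos: [0.6118, 0.3047, 0.2326]
tcp_rot: [[-0.999, 0.052, 0.001], [0.052, 0.999, 0.001], [-0.001, 0.001, -1.0]]
wrist_force: [-0.1, -0.3, -2.6]
gripper_width: 0.55
gripper_force: 62.7
time_s: 18.25
tcp_pos: [0.6116, 0.3047, 0.2299]
tcp_rot: [[-0.999, 0.052, 0.001], [0.052, 0.999, 0.0], [-0.001, 0.0, -1.0]]
wrist_force: [-1.3, -0.3, 3.1]
gripper_width: 0.552
gripper_force: 63.2
```

```bash
python3 -m crank '[0,0,0,0,0,0,0.3, 0,0,0,0,0,0,0, 0,0,0,0,0,0,0, 0,0,0,0,0,0,0, 0,0,0,0,0,-0.01,0]'
python3 -m crank '[0,0,0,0,0,-0.03,0, 0,0,0,0,0,-0.036,0, 0,0,0,0,0,-0.036,0, 0,0,0,0,0,-0.035,0, 0,0,0,0.0051,-0.033,0,0]'
python3 -m crank '[0,0,0,0.0051,-0.033,0,0, 0,0,0,0.0051,-0.033,0,0, 0,0,0,0.0051,-0.033,0,0, 0,0,0,0.0051,-0.033,0,0, 0,0,0,0.0051,-0.033,0,0]'
python3 -m crank '[0,0,0,0.0051,-0.033,0,0, 0,0,0,0.0051,-0.033,0,0, 0,0,0,0.0051,-0.033,0,0, 0,0,0,0,0,0.03,0, 0,0,0,0,0,0.03,0]'
python3 -m crank '[0,0,0,0,0,0.03,0, 0,0,0,0,0,0.03,0, 0,0,0,0,0,0.02,0, 0,0,0,0,0,0,0, 0,0,0,0,0,0,0]'
python3 go.py .5505 .011 .199
python3 -c "
from h import *
cap('wrist','w5.png')"
```

```text
time_s: 18.67
tcp_pos: [0.6111, 0.3045, 0.2372]
tcp_rot: [[-0.999, 0.052, -0.003], [0.052, 0.999, -0.001], [0.003, -0.002, -1.0]]
wrist_force: [-0.2, -1.1, -1.2]
gripper_width: 1.0
gripper_force: 0.0
time_s: 19.08
tcp_pos: [0.6059, 0.2757, 0.386]
tcp_rot: [[-0.999, 0.048, 0.013], [0.048, 0.999, 0.007], [-0.013, 0.008, -1.0]]
wrist_force: [0.9, 0.1, 1.4]
gripper_width: 1.001
gripper_force: 0.0
time_s: 19.5
tcp_pos: [0.57, 0.1071, 0.3771]
tcp_rot: [[-0.999, 0.052, 0.001], [0.052, 0.999, 0.0], [-0.001, 0.0, -1.0]]
wrist_force: [0.8, -0.5, -0.0]
gripper_width: 0.998
gripper_force: 0.0
time_s: 19.92
tcp_pos: [0.5503, 0.0086, 0.3184]
tcp_rot: [[-0.998, 0.055, 0.005], [0.055, 0.998, 0.0], [-0.005, 0.0, -1.0]]
wrist_force: [0.5, 0.9, -0.2]
gripper_width: 0.997
gripper_force: 0.0
time_s: 20.33
tcp_pos: [0.5501, 0.0105, 0.2365]
tcp_rot: [[-0.999, 0.052, -0.001], [0.052, 0.999, -0.0], [0.001, -0.0, -1.0]]
wrist_force: [-0.4, -0.2, 0.7]
gripper_width: 1.002
gripper_force: 0.0
t 20.33 tcp [0.5501 0.0105 0.2365] psi -2.98 width 1.002 shift mm [-0.4  0.6 37.5]
```

View pics/w5.png

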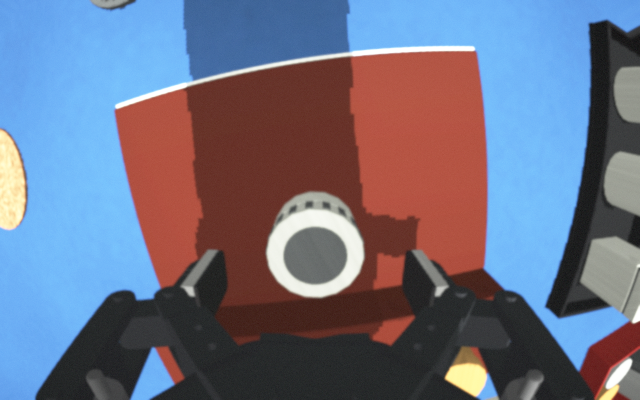

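The grinder (315,253) is centred between the pads (225 and 410), and the three containers stand in the tray at the right edge. I'll lower and grip.

```bash
python3 -m crank '[0,0,0,0,0.0005,0.02,0, 0,0,0,0,0,0.014,0, 0,0,0,0,0,0.005,0, 0,0,0,0,0,0,0, 0,0,0,0,0,0,0]';python3 go.py .5505 .011 .199
python3 -m crank '[0,0,0,0,0,0,1, 0,0,0,0,0,0,1, 0,0,0,0,0,0,1, 0,0,0,0,0,0,1, 0,0,0,0,0,0,1]';python3 go.py .495 -.3195 .199
```

```text
time_s: 20.8
tcp_pos: [0.5508, 0.011, 0.1988]
tcp_rot: [[-0.999, 0.052, 0.002], [0.052, 0.999, 0.0], [-0.002, 0.0, -1.0]]
wrist_force: [-0.4, -0.9, 0.2]
gripper_width: 1.001
gripper_force: 0.0
t 20.8 tcp [0.5508 0.011  0.1988] psi -2.98 width 1.001 shift mm [ 0.3 -0.  -0.2]
time_s: 21.22
tcp_pos: [0.5507, 0.011, 0.1985]
tcp_rot: [[-0.999, 0.052, 0.002], [0.052, 0.999, 0.0], [-0.002, 0.0, -1.0]]
wrist_force: [-0.3, -0.2, 6.6]
gripper_width: 0.591
gripper_force: 62.5
t 21.22 tcp [0.5507 0.011  0.1985] psi -2.99 width 0.591 shift mm [  38.4 -332.9   -0.6]
```

```bash
python3 -m crank '[0,0,0,0,0,-0.01,1, 0,0,0,0,0,-0.03,1, 0,0,0,0,0,-0.03,1, 0,0,0,0,0,-0.01,1, 0,0,0,0.002,-0.017,0,1]'
python3 -m crank '[0,0,0,0.0038,-0.0333,0,1, 0,0,0,0.0038,-0.0333,0,1, 0,0,0,0.0038,-0.0333,0,1, 0,0,0,0.0038,-0.0333,0,1, 0,0,0,0.0038,-0.0333,0,1]'
python3 -m crank '[0,0,0,0.0038,-0.0333,0,1, 0,0,0,0.0038,-0.0333,0,1, 0,0,0,0.0038,-0.0333,0,1, 0,0,0,0.0038,-0.0333,0,1, 0,0,0,0.002,-0.016,0,1]'
python3 -m crank '[0,0,0,0,0,0.03,1, 0,0,0,0,0,0.03,1, 0,0,0,0,0,0.02,1, 0,0,0,0,0,0,1, 0,0,0,0,0,0,1]'
python3 go.py .495 -.3195 .1855
```

```text
time_s: 21.63
tcp_pos: [0.5484, -0.0045, 0.281]
tcp_rot: [[-0.999, 0.05, 0.006], [0.05, 0.999, 0.001], [-0.006, 0.001, -1.0]]
wrist_force: [0.4, 0.5, -1.9]
gripper_width: 0.593
gripper_force: 62.8
time_s: 22.05
tcp_pos: [0.5192, -0.1726, 0.2772]
tcp_rot: [[-0.999, 0.052, -0.0], [0.052, 0.999, 0.0], [0.0, 0.0, -1.0]]
wrist_force: [-0.2, -0.7, -1.2]
gripper_width: 0.594
gripper_force: 62.8
time_s: 22.47
tcp_pos: [0.4938, -0.3224, 0.2769]
tcp_rot: [[-0.999, 0.054, -0.0], [0.054, 0.999, -0.001], [0.0, -0.001, -1.0]]
wrist_force: [-0.1, 0.7, -2.2]
gripper_width: 0.592
gripper_force: 62.9
time_s: 22.88
tcp_pos: [0.4945, -0.3191, 0.1965]
tcp_rot: [[-0.999, 0.052, -0.002], [0.052, 0.999, 0.001], [0.002, 0.001, -1.0]]
wrist_force: [0.4, 0.1, -0.6]
gripper_width: 0.595
gripper_force: 62.9
t 22.88 tcp [ 0.4945 -0.3191  0.1965] psi -2.99 width 0.595 shift mm [-0.6 -0.4 11. ]
```

```bash
python3 -m crank '[0,0,0,0,0,0.005,1, 0,0,0,0,0,0.003,1, 0,0,0,0,0,0.001,1, 0,0,0,0,0,0,1, 0,0,0,0,0,0,1]'
python3 -m crank '[0,0,0,0,0,0.001,1, 0,0,0,0,0,0.001,1, 0,0,0,0,0,0.0005,1, 0,0,0,0,0,0,1, 0,0,0,0,0,0,1]'
python3 -c "
from h import *
cap('wrist','w6.png')"
```

```text
time_s: 23.3
tcp_pos: [0.495, -0.3193, 0.1888]
tcp_rot: [[-0.999, 0.052, 0.001], [0.052, 0.999, -0.0], [-0.001, -0.0, -1.0]]
wrist_force: [-0.6, -0.9, -2.0]
gripper_width: 0.591
gripper_force: 62.9
time_s: 23.72
tcp_pos: [0.4948, -0.3193, 0.1856]
tcp_rot: [[-0.999, 0.052, -0.0], [0.052, 0.999, 0.0], [0.0, 0.0, -1.0]]
wrist_force: [0.8, -0.4, -1.3]
gripper_width: 0.593
gripper_force: 62.9
```

View pics/w6.png

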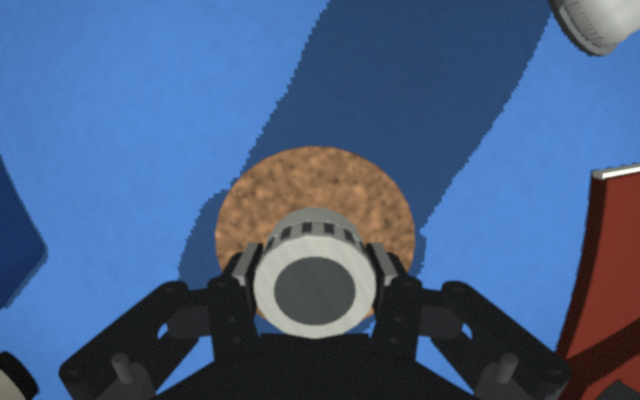

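The grinder (315,290) sits over the mat (centre column 315), just short of touching. A little lower, then release and check the centring.

```bash
python3 -m crank '[0,0,0,0,0,0.0006,1, 0,0,0,0,0,0.0005,1, 0,0,0,0,0,0,1, 0,0,0,0,0,0,1, 0,0,0,0,0,0,1]'
python3 -m crank '[0,0,0,0,0,0,0.3, 0,0,0,0,0,0,0, 0,0,0,0,0,0,0, 0,0,0,0,0,0,0, 0,0,0,0,0,-0.01,0]'
python3 -m crank '[0,0,0,0,0,-0.03,0, 0,0,0,0,0,-0.036,0, 0,0,0,0,0,-0.036,0, 0,0,0,0,0,-0.036,0, 0,0,0,0,0,-0.03,0]'
python3 -m crank '[0,0,0,0,0,0,0, 0,0,0,-0.002,0.038,0,0, 0,0,0,-0.002,0.038,0,0, 0,0,0,-0.002,0.038,0,0, 0,0,0,-0.002,0.038,0,0]'
python3 -m crank '[0,0,0,-0.002,0.038,0,0, 0,0,0,-0.002,0.038,0,0, 0,0,0,-0.002,0.038,0,0, 0,0,0,-0.002,0.038,0,0, 0,0,0,0,0,0,0]'
python3 go.py .6116 .3047 .38
python3 - <<'E'
from h import *
t=cap('top','top1.png');s=cap('side','side1.png');w=cap('wrist')
a=t['pixels'][150:300,125:475];b=s['pixels'][90:400,180:400]
m=np.zeros((540,790,3),np.uint8);a=cv2.resize(a,(470,201),interpolation=2);b=cv2.resize(b,(310,437),interpolation=2);m[:201,:470]=a;m[:437,475:785]=b
z=cv2.resize(t['pixels'][205:280,395:470],(320,320),interpolation=2);m[210:530,:320]=z
cv2.imwrite('pics/m2.png',m[:,:,::-1])
E
```

```text
time_s: 24.18
tcp_pos: [0.4948, -0.3193, 0.1855]
tcp_rot: [[-0.999, 0.052, 0.0], [0.052, 0.999, -0.0], [-0.0, -0.0, -1.0]]
wrist_force: [-3.4, 0.8, 5.9]
gripper_width: 0.592
gripper_force: 63.7
time_s: 24.6
tcp_pos: [0.4943, -0.3189, 0.1929]
tcp_rot: [[-0.999, 0.052, -0.003], [0.052, 0.999, 0.002], [0.003, 0.002, -1.0]]
wrist_force: [0.9, -0.8, -1.4]
gripper_width: 1.001
gripper_force: 0.0
time_s: 25.02
tcp_pos: [0.4945, -0.3191, 0.3663]
tcp_rot: [[-0.999, 0.052, 0.002], [0.052, 0.999, -0.001], [-0.002, -0.001, -1.0]]
wrist_force: [0.5, -0.3, 0.5]
gripper_width: 1.002
gripper_force: 0.0
time_s: 25.43
tcp_pos: [0.5104, -0.1665, 0.3631]
tcp_rot: [[-0.999, 0.053, 0.0], [0.053, 0.999, -0.0], [-0.0, -0.0, -1.0]]
wrist_force: [0.4, -0.4, 0.6]
gripper_width: 1.0
gripper_force: 0.0
time_s: 25.85
tcp_pos: [0.5267, -0.0114, 0.3631]
tcp_rot: [[-0.999, 0.047, 0.001], [0.047, 0.999, 0.002], [-0.001, 0.002, -1.0]]
wrist_force: [-0.3, -1.0, 0.5]
gripper_width: 1.003
gripper_force: 0.0
t 25.85 tcp [ 0.5267 -0.0114  0.3631] psi -2.7 width 1.003 shift mm [-69.9 319.8 -16.3]
```

View pics/m2.png

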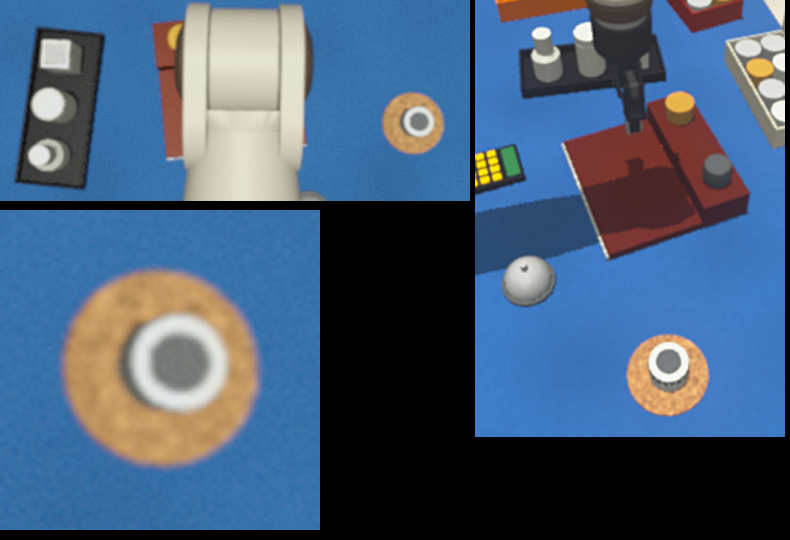

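Zoomed top view: grinder top at (180,363) on the mat at (160,367), where parallax accounts for an offset. The side view agrees, and the three containers stand in the tray. A numeric check follows.

Run:
```python
from h import *
import pickle
def ell(c,roi,f):
    x0,y0,x1,y1=roi;im=cv2.resize(c['pixels'][y0:y1,x0:x1],None,fx=6,fy=6,interpolation=2)
    m=f(im,cv2.cvtColor(im,cv2.COLOR_RGB2HSV)).astype(np.uint8)
    ct=max(cv2.findContours(m,cv2.RETR_EXTERNAL,cv2.CHAIN_APPROX_NONE)[0],key=cv2.contourArea);e=cv2.fitEllipse(cv2.convexHull(ct));return ((e[0][0]+.5)/6-.5+x0,(e[0][1]+.5)/6-.5+y0),np.array(e[1])/6
for n,roi in [('top',(400,205,470,280)),('side',(280,315,365,400))]:
    c=cap(n); c['pixels']=cv2.imread(f'pics/{n}1.png')[:,:,::-1].copy()
    g,s=ell(c,roi,lambda i,h:i.min(2)>190);m,s2=ell(c,roi,lambda i,h:((h[...,0]<25)&(h[...,1]>50))|(i.min(2)>150))
    print(n,'grinder',plane(c,*g,.045).round(4),s,'mat',plane(c,*m,.005).round(4),s2)
```

```text
top grinder [ 0.4959 -0.3186  0.045 ] [21.20527776 21.92006938] mat [ 0.4945 -0.3178  0.005 ] [44.15052287 45.60559082]
side grinder [ 0.4962 -0.3196  0.045 ] [27.93702952 28.34077199] mat [ 0.4944 -0.3213  0.005 ] [57.41964722 57.64195251]
```

The grinder is centred within 2 mm. Now the tin goes back first.

```bash
python3 -m crank '[0,0,0,-0.0076,0.0361,0,0, 0,0,0,-0.0076,0.0361,0,0, 0,0,0,-0.0076,0.0361,0,0, 0,0,0,-0.0076,0.0361,0,0, 0,0,0,-0.0076,0.0361,0,0]'
python3 -m crank '[0,0,0,-0.0076,0.0361,0,0, 0,0,0,-0.0076,0.0361,0,0, 0,0,0,-0.0076,0.0361,0,0, 0,0,0,-0.0076,0.0361,0,0, 0,0,0,0,0,0,0]'
python3 -m crank '[0,0,0,0,0,0.03,0, 0,0,0,0,0,0.03,0, 0,0,0,0,0,0.03,0, 0,0,0,0,0,0,0, 0,0,0,0,0,0,0]'
python3 go.py .6116 .3047 .231
```

```text
time_s: 26.52
tcp_pos: [0.5746, 0.1618, 0.3628]
tcp_rot: [[-0.999, 0.055, 0.0], [0.055, 0.999, -0.0], [-0.0, -0.0, -1.0]]
wrist_force: [0.8, -0.2, 1.2]
gripper_width: 0.997
gripper_force: 0.0
time_s: 26.93
tcp_pos: [0.6133, 0.3083, 0.3598]
tcp_rot: [[-0.999, 0.05, -0.002], [0.05, 0.999, 0.0], [0.002, 0.0, -1.0]]
wrist_force: [1.2, 0.4, 0.1]
gripper_width: 1.0
gripper_force: 0.0
time_s: 27.35
tcp_pos: [0.612, 0.3028, 0.2715]
tcp_rot: [[-0.999, 0.054, -0.003], [0.054, 0.999, -0.002], [0.003, -0.002, -1.0]]
wrist_force: [0.3, 0.4, 0.9]
gripper_width: 0.997
gripper_force: 0.0
t 27.35 tcp [0.612  0.3028 0.2715] psi -3.09 width 0.997 shift mm [ 0.4  2.  40.5]
```

```bash
python3 -m crank '[0,0,0,0,0.0015,0.02,0, 0,0,0,0,0,0.015,0, 0,0,0,0,0,0.005,0, 0,0,0,0,0,0,0, 0,0,0,0,0,0,0]';python3 go.py .6116 .3047 .231
python3 -m crank '[0,0,0,0,0,0,1, 0,0,0,0,0,0,1, 0,0,0,0,0,0,1, 0,0,0,0,0,0,1, 0,0,0,0,0,0,1]';python3 go.py .5302 .0718 .231
```

```text
time_s: 27.77
tcp_pos: [0.6125, 0.3056, 0.2347]
tcp_rot: [[-0.999, 0.053, 0.002], [0.053, 0.999, 0.001], [-0.002, 0.001, -1.0]]
wrist_force: [-0.1, 0.2, 0.2]
gripper_width: 0.998
gripper_force: 0.0
t 27.77 tcp [0.6125 0.3056 0.2347] psi -3.02 width 0.998 shift mm [ 0.8 -0.9  3.7]
time_s: 28.18
tcp_pos: [0.6121, 0.3058, 0.2338]
tcp_rot: [[-0.999, 0.052, 0.001], [0.052, 0.999, 0.0], [-0.001, 0.0, -1.0]]
wrist_force: [-0.4, -1.2, 5.6]
gripper_width: 0.553
gripper_force: 62.0
t 28.18 tcp [0.6121 0.3058 0.2338] psi -2.99 width 0.553 shift mm [  69.6 -238.     2.6]
```

```bash
python3 -m crank '[0,0,0,0,0,-0.01,1, 0,0,0,0,0,-0.03,1, 0,0,0,0,0,-0.033,1, 0,0,0,0,0,-0.033,1, 0,0,0,0,0,-0.024,1]'
python3 -m crank '[0,0,0,0.005,-0.017,0,1, 0,0,0,0.0099,-0.034,0,1, 0,0,0,0.0099,-0.034,0,1, 0,0,0,0.0099,-0.034,0,1, 0,0,0,0.0099,-0.034,0,1]'
python3 -m crank '[0,0,0,0.0099,-0.034,0,1, 0,0,0,0.0099,-0.034,0,1, 0,0,0,0.0048,-0.017,0,1, 0,0,0,0,0,0.03,1, 0,0,0,0,0,0.03,1]'
python3 -m crank '[0,0,0,0,0,0.03,1, 0,0,0,0,0,0.015,1, 0,0,0,0,0,0.005,1, 0,0,0,0,0,0,1, 0,0,0,0,0,0,1]'
python3 go.py .5307 .0718 .2468
```

```text
time_s: 28.6
tcp_pos: [0.6116, 0.3058, 0.3661]
tcp_rot: [[-0.999, 0.052, 0.002], [0.052, 0.999, 0.001], [-0.002, 0.001, -1.0]]
wrist_force: [0.8, 0.6, -1.6]
gripper_width: 0.553
gripper_force: 62.3
time_s: 29.02
tcp_pos: [0.5585, 0.1542, 0.3627]
tcp_rot: [[-0.999, 0.051, -0.0], [0.051, 0.999, -0.0], [0.0, -0.0, -1.0]]
wrist_force: [0.5, -0.7, -2.3]
gripper_width: 0.552
gripper_force: 62.5
time_s: 29.43
tcp_pos: [0.5305, 0.0706, 0.3044]
tcp_rot: [[-0.999, 0.054, 0.005], [0.054, 0.999, 0.001], [-0.005, 0.001, -1.0]]
wrist_force: [0.1, -0.2, -3.5]
gripper_width: 0.552
gripper_force: 62.8
time_s: 29.85
tcp_pos: [0.5307, 0.0719, 0.2538]
tcp_rot: [[-0.999, 0.052, 0.001], [0.052, 0.999, 0.0], [-0.001, 0.0, -1.0]]
wrist_force: [-1.0, 0.5, -2.1]
gripper_width: 0.55
gripper_force: 62.5
t 29.85 tcp [0.5307 0.0719 0.2538] psi -2.97 width 0.55 shift mm [-0.  -0.1  7. ]
```

```bash
python3 -m crank '[0,0,0,0,0,0.003,1, 0,0,0,0,0,0.002,1, 0,0,0,0,0,0.0005,1, 0,0,0,0,0,0,1, 0,0,0,0,0,0,1]'
python3 -m crank '[0,0,0,0,0,0.001,1, 0,0,0,0,0,0.0007,1, 0,0,0,0,0,0,1, 0,0,0,0,0,0,1, 0,0,0,0,0,0,1]'
```

```text
time_s: 30.27
tcp_pos: [0.5305, 0.0718, 0.2473]
tcp_rot: [[-0.999, 0.052, 0.0], [0.052, 0.999, 0.0], [-0.0, 0.0, -1.0]]
wrist_force: [0.5, 0.2, -2.3]
gripper_width: 0.552
gripper_force: 62.6
time_s: 30.68
tcp_pos: [0.5305, 0.0718, 0.2468]
tcp_rot: [[-0.999, 0.052, 0.002], [0.052, 0.999, 0.0], [-0.002, 0.0, -1.0]]
wrist_force: [-2.6, -0.6, 6.7]
gripper_width: 0.549
gripper_force: 63.6
```

```bash
python3 -m crank '[0,0,0,0,0,0,0.3, 0,0,0,0,0,0,0, 0,0,0,0,0,0,0, 0,0,0,0,0,0,0, 0,0,0,0,0,-0.01,0]'
python3 -m crank '[0,0,0,0,0,-0.03,0, 0,0,0,0,0,-0.036,0, 0,0,0,0,0,-0.036,0, 0,0,0,0,0,-0.008,0, 0,0,0,0.0023,0.0345,0,0]'
python3 -m crank '[0,0,0,0.0023,0.0345,0,0, 0,0,0,0.0023,0.0345,0,0, 0,0,0,0.0023,0.0345,0,0, 0,0,0,0.0023,0.0345,0,0, 0,0,0,0.0023,0.0345,0,0]'
python3 -m crank '[0,0,0,0.0025,0.0344,0,0, 0,0,0,0,0,0,0, 0,0,0,0,0,0.03,0, 0,0,0,0,0,0.03,0, 0,0,0,0,0,0.03,0]'
python3 -m crank '[0,0,0,0,0,0.02,0, 0,0,0,0,0,0.015,0, 0,0,0,0,0,0.005,0, 0,0,0,0,0,0,0, 0,0,0,0,0,0,0]';python3 go.py .5269 .3137 .235
```

```text
time_s: 31.1
tcp_pos: [0.53, 0.0718, 0.2538]
tcp_rot: [[-0.999, 0.052, -0.003], [0.052, 0.999, -0.0], [0.003, -0.001, -1.0]]
wrist_force: [-0.2, 0.0, -0.7]
gripper_width: 0.998
gripper_force: 0.0
time_s: 31.52
tcp_pos: [0.5305, 0.1035, 0.3701]
tcp_rot: [[-0.998, 0.056, 0.007], [0.056, 0.998, -0.0], [-0.007, 0.0, -1.0]]
wrist_force: [0.4, 0.7, -0.6]
gripper_width: 1.002
gripper_force: 0.0
time_s: 31.93
tcp_pos: [0.5271, 0.2809, 0.3661]
tcp_rot: [[-0.999, 0.052, 0.001], [0.052, 0.999, 0.0], [-0.001, 0.0, -1.0]]
wrist_force: [-0.4, -0.5, 0.0]
gripper_width: 0.995
gripper_force: 0.0
time_s: 32.35
tcp_pos: [0.5267, 0.314, 0.2751]
tcp_rot: [[-0.999, 0.051, 0.001], [0.051, 0.999, 0.001], [-0.001, 0.001, -1.0]]
wrist_force: [0.1, 0.3, -1.4]
gripper_width: 1.002
gripper_force: 0.0
time_s: 32.77
tcp_pos: [0.5269, 0.3137, 0.2365]
tcp_rot: [[-0.999, 0.052, 0.001], [0.052, 0.999, 0.0], [-0.001, 0.0, -1.0]]
wrist_force: [0.2, -0.2, 0.0]
gripper_width: 0.999
gripper_force: 0.0
t 32.77 tcp [0.5269 0.3137 0.2365] psi -2.99 width 0.999 shift mm [ 0.  -0.   1.5]
```

```bash
python3 -m crank '[0,0,0,0,0,0,1, 0,0,0,0,0,0,1, 0,0,0,0,0,0,1, 0,0,0,0,0,0,1, 0,0,0,0,0,0,1]'
python3 -m crank '[0,0,0,0,0,-0.01,1, 0,0,0,0,0,-0.03,1, 0,0,0,0,0,-0.035,1, 0,0,0,0,0,-0.035,1, 0,0,0,0,0,-0.03,1]'
python3 -m crank '[0,0,0,-0.0035,-0.017,0,1, 0,0,0,-0.0035,-0.0332,0,1, 0,0,0,-0.0035,-0.0332,0,1, 0,0,0,-0.0035,-0.0332,0,1, 0,0,0,-0.0035,-0.0332,0,1]'
python3 -m crank '[0,0,0,-0.0035,-0.0332,0,1, 0,0,0,-0.0035,-0.0332,0,1, 0,0,0,-0.0035,-0.0332,0,1, 0,0,0,-0.0035,-0.0332,0,1, 0,0,0,-0.0035,-0.0332,0,1]'
python3 -m crank '[0,0,0,-0.0035,-0.033,0,1, 0,0,0,0,-0.017,0,1, 0,0,0,0,0,0.03,1, 0,0,0,0,0,0.03,1, 0,0,0,0,0,0.03,1]'
python3 -m crank '[0,0,0,0,0,0.02,1, 0,0,0,0,0,0.01,1, 0,0,0,0,0,0,1, 0,0,0,0,0,0,1, 0,0,0,0,0,0,1]'
python3 go.py .5465 -.0536 .2495
```

```text
time_s: 33.18
tcp_pos: [0.527, 0.3138, 0.2371]
tcp_rot: [[-0.999, 0.052, 0.002], [0.052, 0.999, 0.001], [-0.002, 0.001, -1.0]]
wrist_force: [-0.8, -1.5, 5.7]
gripper_width: 0.612
gripper_force: 62.5
time_s: 33.6
tcp_pos: [0.5263, 0.3135, 0.3786]
tcp_rot: [[-0.999, 0.052, 0.001], [0.052, 0.999, 0.001], [-0.001, 0.001, -1.0]]
wrist_force: [1.1, 0.0, -1.1]
gripper_width: 0.612
gripper_force: 63.4
time_s: 34.02
tcp_pos: [0.5361, 0.1619, 0.3762]
tcp_rot: [[-0.999, 0.051, 0.0], [0.051, 0.999, 0.0], [-0.0, 0.0, -1.0]]
wrist_force: [0.2, -0.4, -1.4]
gripper_width: 0.613
gripper_force: 63.4
time_s: 34.43
tcp_pos: [0.5448, -0.0051, 0.3763]
tcp_rot: [[-0.999, 0.052, 0.001], [0.052, 0.999, 0.0], [-0.001, 0.0, -1.0]]
wrist_force: [0.7, 0.7, -1.7]
gripper_width: 0.614
gripper_force: 63.4
time_s: 34.85
tcp_pos: [0.5461, -0.0542, 0.2855]
tcp_rot: [[-0.999, 0.053, 0.002], [0.053, 0.999, -0.0], [-0.002, 0.0, -1.0]]
wrist_force: [0.1, -0.1, -1.8]
gripper_width: 0.606
gripper_force: 63.6
time_s: 35.27
tcp_pos: [0.5466, -0.0536, 0.2574]
tcp_rot: [[-0.999, 0.052, 0.002], [0.052, 0.999, -0.0], [-0.002, -0.0, -1.0]]
wrist_force: [0.4, -0.7, -1.1]
gripper_width: 0.613
gripper_force: 63.5
t 35.27 tcp [ 0.5466 -0.0536  0.2574] psi -2.98 width 0.613 shift mm [ 0.2 -0.   7.9]
```

```bash
python3 -m crank '[0,0,0,0,0,0.003,1, 0,0,0,0,0,0.0025,1, 0,0,0,0,0,0.001,1, 0,0,0,0,0,0,1, 0,0,0,0,0,0,1]'
python3 -m crank '[0,0,0,0,0,0.001,1, 0,0,0,0,0,0.0007,1, 0,0,0,0,0,0,1, 0,0,0,0,0,0,1, 0,0,0,0,0,0,1]'
```

```text
time_s: 35.68
tcp_pos: [0.5464, -0.0536, 0.2501]
tcp_rot: [[-0.999, 0.052, 0.002], [0.052, 0.999, -0.0], [-0.002, -0.0, -1.0]]
wrist_force: [-0.9, -0.4, 6.6]
gripper_width: 0.613
gripper_force: 64.1
time_s: 36.1
tcp_pos: [0.5466, -0.0537, 0.25]
tcp_rot: [[-0.999, 0.052, 0.004], [0.052, 0.999, -0.0], [-0.004, -0.0, -1.0]]
wrist_force: [-3.5, -1.5, 17.4]
gripper_width: 0.613
gripper_force: 64.7
```

```bash
python3 -m crank '[0,0,0,0,0,0,0.3, 0,0,0,0,0,0,0, 0,0,0,0,0,0,0, 0,0,0,0,0,0,0, 0,0,0,0,0,-0.01,0]'
python3 -m crank '[0,0,0,0,0,-0.03,0, 0,0,0,0,0,-0.036,0, 0,0,0,0,0,-0.036,0, 0,0,0,0,0,-0.008,0, 0,0,0,0,0,0,0]'
python3 -m crank '[0,0,0,0.0113,0.0337,0,0, 0,0,0,0.0113,0.0337,0,0, 0,0,0,0.0113,0.0337,0,0, 0,0,0,0.0113,0.0337,0,0, 0,0,0,0.0113,0.0337,0,0]'
python3 -m crank '[0,0,0,0.0113,0.0337,0,0, 0,0,0,0.0113,0.0337,0,0, 0,0,0,0.0113,0.0337,0,0, 0,0,0,0.0113,0.0337,0,0, 0,0,0,0.0113,0.0337,0,0]'
python3 -m crank '[0,0,0,0.0113,0.0337,0,0, 0,0,0,0,0,0,0, 0,0,0,0,0,0.03,0, 0,0,0,0,0,0.03,0, 0,0,0,0,0,0.02,0]'
python3 -m crank '[0,0,0,0,0,0.015,0, 0,0,0,0,0,0,0, 0,0,0,0,0,0,0, 0,0,0,0,0,0,0, 0,0,0,0,0,0,0]';python3 go.py .4414 .3226 .2355
python3 -c "
from h import *
cap('wrist','w7.png')"
```

```text
time_s: 36.52
tcp_pos: [0.5456, -0.0535, 0.2554]
tcp_rot: [[-0.999, 0.052, -0.003], [0.052, 0.999, 0.0], [0.004, 0.0, -1.0]]
wrist_force: [-1.6, -0.9, 0.5]
gripper_width: 1.005
gripper_force: 0.0
time_s: 36.93
tcp_pos: [0.5465, -0.0536, 0.3712]
tcp_rot: [[-0.999, 0.052, 0.006], [0.052, 0.999, -0.001], [-0.006, -0.0, -1.0]]
wrist_force: [-0.3, -0.6, 0.2]
gripper_width: 0.998
gripper_force: 0.0
time_s: 37.35
tcp_pos: [0.4976, 0.1189, 0.366]
tcp_rot: [[-0.999, 0.053, -0.002], [0.053, 0.999, -0.0], [0.002, -0.0, -1.0]]
wrist_force: [0.6, -0.9, -0.2]
gripper_width: 1.004
gripper_force: 0.0
time_s: 37.77
tcp_pos: [0.4498, 0.2904, 0.3661]
tcp_rot: [[-0.999, 0.052, -0.001], [0.052, 0.999, -0.001], [0.001, -0.001, -1.0]]
wrist_force: [0.3, 0.2, 0.7]
gripper_width: 1.0
gripper_force: 0.0
time_s: 38.18
tcp_pos: [0.4406, 0.3229, 0.2835]
tcp_rot: [[-0.999, 0.051, -0.003], [0.051, 0.999, -0.002], [0.003, -0.002, -1.0]]
wrist_force: [0.2, 0.4, -0.5]
gripper_width: 1.0
gripper_force: 0.0
time_s: 38.6
tcp_pos: [0.4416, 0.3232, 0.2735]
tcp_rot: [[-0.999, 0.052, 0.001], [0.052, 0.999, 0.001], [-0.001, 0.001, -1.0]]
wrist_force: [0.0, -1.0, -0.6]
gripper_width: 1.001
gripper_force: 0.0
t 38.6 tcp [0.4416 0.3232 0.2735] psi -2.99 width 1.001 shift mm [ 0.2 -0.6 38. ]
```

View pics/w7.png

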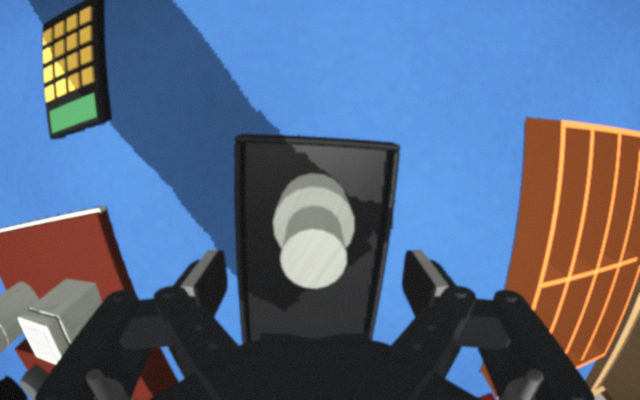

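The shaker (313,258) stands upright and centred in the tray between the pads, and the tin and canister are back on the stand at the left edge.

```bash
python3 -m crank '[0,0,0,0,-0.0005,0.02,0, 0,0,0,0,0,0.013,0, 0,0,0,0,0,0.005,0, 0,0,0,0,0,0,0, 0,0,0,0,0,0,0]'; python3 go.py .4414 .3226 .2355
python3 -m crank '[0,0,0,0,0,0,1, 0,0,0,0,0,0,1, 0,0,0,0,0,0,1, 0,0,0,0,0,0,1, 0,0,0,0,0,0,1]'
python3 -m crank '[0,0,0,0,0,0,1, 0,0,0,0,0,-0.01,1, 0,0,0,0,0,-0.03,1, 0,0,0,0,0,-0.035,1, 0,0,0,0,0,-0.035,1]'
python3 -m crank '[0,0,0,0,0,-0.03,1, 0,0,0,0,0,0,1, 0,0,0,0,0,0,1, 0,0,0,0,0,0,1, 0,0,0,0,0,0,1]'; python3 go.py .4853 .007 .248
```

```text
time_s: 39.07
tcp_pos: [0.4412, 0.3226, 0.2344]
tcp_rot: [[-0.999, 0.052, -0.0], [0.052, 0.999, -0.0], [0.0, -0.0, -1.0]]
wrist_force: [-0.2, 1.1, -0.1]
gripper_width: 1.002
gripper_force: 0.0
t 39.07 tcp [0.4412 0.3226 0.2344] psi -2.98 width 1.002 shift mm [-0.1  0.  -1.1]
time_s: 39.48
tcp_pos: [0.4414, 0.3227, 0.2349]
tcp_rot: [[-0.999, 0.052, 0.001], [0.052, 0.999, 0.001], [-0.001, 0.001, -1.0]]
wrist_force: [-0.6, 0.1, 0.8]
gripper_width: 0.385
gripper_force: 59.1
time_s: 39.9
tcp_pos: [0.4408, 0.3222, 0.3453]
tcp_rot: [[-0.999, 0.052, -0.002], [0.052, 0.999, -0.001], [0.002, -0.001, -1.0]]
wrist_force: [1.3, 0.3, -1.2]
gripper_width: 0.382
gripper_force: 59.3
time_s: 40.32
tcp_pos: [0.4411, 0.3225, 0.3726]
tcp_rot: [[-0.999, 0.052, -0.002], [0.052, 0.999, -0.002], [0.002, -0.002, -1.0]]
wrist_force: [-0.3, -0.2, -1.0]
gripper_width: 0.389
gripper_force: 59.3
t 40.32 tcp [0.4411 0.3225 0.3726] psi -2.98 width 0.389 shift mm [ -60.8 -312.5  125. ]
```

```bash
python3 -m crank '[0,0,0,-0.0034,-0.0174,0,1, 0,0,0,-0.0068,-0.0347,0,1, 0,0,0,-0.0068,-0.0347,0,1, 0,0,0,-0.0068,-0.0347,0,1, 0,0,0,-0.0068,-0.0347,0,1]'
python3 -m crank '[0,0,0,-0.0068,-0.0347,0,1, 0,0,0,-0.0068,-0.0347,0,1, 0,0,0,-0.0068,-0.0347,0,1, 0,0,0,-0.0068,-0.0347,0,1, 0,0,0,-0.003,-0.0174,0,1]'
python3 -m crank '[0,0,0,0,0,0,1, 0,0,0,0,0,0.03,1, 0,0,0,0,0,0.03,1, 0,0,0,0,0,0.03,1, 0,0,0,0,0,0.02,1]'
python3 -m crank '[0,0,0,0,0,0.008,1, 0,0,0,0,0,0,1, 0,0,0,0,0,0,1, 0,0,0,0,0,0,1, 0,0,0,0,0,0,1]'; python3 go.py .4853 .007 .2473
```

```text
time_s: 40.73
tcp_pos: [0.4633, 0.1635, 0.3727]
tcp_rot: [[-0.999, 0.051, -0.002], [0.051, 0.999, -0.001], [0.002, -0.001, -1.0]]
wrist_force: [1.3, 0.2, -1.9]
gripper_width: 0.391
gripper_force: 59.4
time_s: 41.15
tcp_pos: [0.4856, 0.0044, 0.3728]
tcp_rot: [[-0.999, 0.054, -0.002], [0.054, 0.999, -0.001], [0.002, -0.001, -1.0]]
wrist_force: [-0.9, 0.5, -1.3]
gripper_width: 0.391
gripper_force: 59.4
time_s: 41.57
tcp_pos: [0.4846, 0.0078, 0.2601]
tcp_rot: [[-0.999, 0.052, -0.004], [0.052, 0.999, 0.0], [0.004, -0.0, -1.0]]
wrist_force: [-0.1, 0.7, -2.2]
gripper_width: 0.388
gripper_force: 59.4
time_s: 41.98
tcp_pos: [0.4862, 0.0076, 0.2577]
tcp_rot: [[-0.999, 0.052, 0.002], [0.052, 0.999, 0.0], [-0.002, 0.0, -1.0]]
wrist_force: [-0.6, 0.1, -1.5]
gripper_width: 0.387
gripper_force: 59.5
t 41.98 tcp [0.4862 0.0076 0.2577] psi -2.98 width 0.387 shift mm [ 0.9 -0.6 10.4]
```

```bash
python3 -m crank '[0,0,0,0.0007,-0.0003,0.004,1, 0,0,0,0,0,0.003,1, 0,0,0,0,0,0.002,1, 0,0,0,0,0,0,1, 0,0,0,0,0,0,1]'
python3 -m crank '[0,0,0,0,0,0.0007,1, 0,0,0,0,0,0.0006,1, 0,0,0,0,0,0,1, 0,0,0,0,0,0,1, 0,0,0,0,0,0,1]'
```

```text
time_s: 42.4
tcp_pos: [0.4851, 0.0072, 0.2479]
tcp_rot: [[-0.999, 0.052, 0.001], [0.052, 0.999, 0.0], [-0.001, 0.0, -1.0]]
wrist_force: [-0.9, 0.0, 4.7]
gripper_width: 0.39
gripper_force: 60.2
time_s: 42.82
tcp_pos: [0.4851, 0.0071, 0.2478]
tcp_rot: [[-0.999, 0.052, 0.002], [0.052, 0.999, 0.0], [-0.002, 0.0, -1.0]]
wrist_force: [-4.5, 0.1, 15.7]
gripper_width: 0.384
gripper_force: 61.8
```

Contact. I'll release, rise, move away to the left, and compare with the first top and side pictures.

```bash
python3 -m crank '[0,0,0,0,0,0,0.3, 0,0,0,0,0,0,0, 0,0,0,0,0,0,0, 0,0,0,0,0,0,0, 0,0,0,0,0,-0.01,0]'
python3 -m crank '[0,0,0,0,0,-0.03,0, 0,0,0,0,0,-0.036,0, 0,0,0,0,0,-0.036,0, 0,0,0,0,0,-0.03,0, 0,0,0,0,0,0,0]'
python3 -m crank '[0,0,0,0.02,0.033,0,0, 0,0,0,0.02,0.033,0,0, 0,0,0,0.02,0.033,0,0, 0,0,0,0.02,0.033,0,0, 0,0,0,0.02,0.033,0,0]'
python3 -m crank '[0,0,0,0.015,0.033,0,0, 0,0,0,0.015,0.033,0,0, 0,0,0,0.015,0.033,0,0, 0,0,0,0.015,0.033,0,0, 0,0,0,0.015,0.033,0,0]'
python3 -m crank '[0,0,0,0.015,0.033,0,0, 0,0,0,0.015,0.033,0,0, 0,0,0,0.015,0.033,0,0, 0,0,0,0,0,0,0, 0,0,0,0,0,0,0]'
python3 - <<'E'
from h import *
cap('top','top2.png');cap('side','side2.png')
E
python3 m.py > first.txt; sed 's/top0/top2/;s/side0/side2/' m.py > m2.py; python3 m2.py > last.txt; paste -d'|' <(grep -v corners first.txt|grep -E '^[a-z]') <(grep -v corners last.txt|grep -E '^[a-z]'); grep -h 'at z' first.txt; echo; grep 'at z' last.txt
python3 -c "
import cv2,numpy as np
t=cv2.imread('pics/top2.png')[120:320,100:480];s=cv2.imread('pics/side2.png')[90:400,180:400]
m=np.zeros((440,790,3),np.uint8);m[:247,:470]=cv2.resize(t,(470,247));m[:437,475:785]=cv2.resize(s,(310,437));cv2.imwrite('pics/m3.png',m)"
```

```text
time_s: 43.23
tcp_pos: [0.4845, 0.0072, 0.2542]
tcp_rot: [[-0.999, 0.052, -0.003], [0.052, 0.999, -0.0], [0.003, -0.0, -1.0]]
wrist_force: [-0.6, -0.4, -1.0]
gripper_width: 1.0
gripper_force: 0.0
time_s: 43.65
tcp_pos: [0.4852, 0.0072, 0.3949]
tcp_rot: [[-0.999, 0.052, 0.009], [0.052, 0.999, 0.0], [-0.009, 0.001, -1.0]]
wrist_force: [2.0, 0.3, 1.7]
gripper_width: 0.999
gripper_force: 0.0
time_s: 44.07
tcp_pos: [0.3925, 0.1782, 0.3886]
tcp_rot: [[-0.999, 0.053, 0.001], [0.053, 0.999, 0.0], [-0.001, 0.0, -1.0]]
wrist_force: [0.5, 0.0, 1.0]
gripper_width: 0.998
gripper_force: 0.0
time_s: 44.48
tcp_pos: [0.3262, 0.3473, 0.3886]
tcp_rot: [[-0.999, 0.052, 0.001], [0.052, 0.999, 0.001], [-0.001, 0.001, -1.0]]
wrist_force: [1.1, 0.4, 0.3]
gripper_width: 1.0
gripper_force: 0.0
time_s: 44.9
tcp_pos: [0.2868, 0.4484, 0.3876]
tcp_rot: [[-0.999, 0.049, -0.001], [0.049, 0.999, -0.001], [0.001, -0.001, -1.0]]
wrist_force: [-0.1, -0.4, 0.2]
gripper_width: 1.0
gripper_force: 0.0
tin [267.9046 224.5191] [20.8715 20.8142] 1.2|tin [268.2792 224.4848] [20.8153 20.8708] 3.3
tin [282.7054 172.7428] [15.131
[... 962 characters left out ...]
1  ] 12.5
jar_b [351.6666 210.8554] [21.3679 25.099 ] 6.5|jar_b [351.684  210.8671] [21.4728 25.0923] 7.0
     at z 0.102 [0.5314 0.072 ] [0.5317 0.0707]
     at z 0.116 [0.4865 0.0081] [0.4866 0.0067]
     at z 0.11 [ 0.5467 -0.0541] [ 0.5448 -0.0467]
     at z 0.058 [0.5519 0.0113] [ 0.5551 -0.0048]
     at z 0.089 [0.6391 0.0907] [0.6389 0.0886]
     at z 0.091 [ 0.6515 -0.0588] [ 0.6488 -0.0728]

     at z 0.102 [0.5314 0.0712] [0.5318 0.0699]
     at z 0.116 [0.4868 0.008 ] [0.4872 0.007 ]
     at z 0.11 [ 0.5467 -0.0545] [ 0.5468 -0.0566]
     at z 0.058 [0.5345 0.0557] [ 0.5572 -0.0154]
     at z 0.089 [0.6391 0.0907] [0.6388 0.0885]
     at z 0.091 [ 0.6515 -0.0589] [ 0.6488 -0.0728]
```

View pics/m3.png

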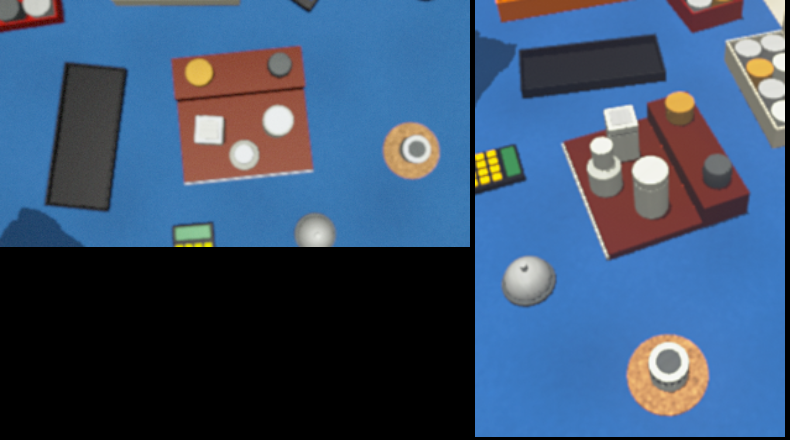

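The last view shows all three containers upright within 1 mm of their first positions (tin (209,130), shaker (244,155), canister (278,121)). The jars haven't moved, the grinder is on the mat (416,149) and the tray is empty.

```bash
python3 -c "
from rig import order
print(order.sign_off())"
```

```text
the job is handed in; nothing more can be done
None
```

The job is done and handed in at about 45 s: the grinder stands within 2 mm of the cork mat's middle, the tin, canister and shaker are back upright within about 1 mm of their original spots, and the two jars have not moved.

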